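# Show the needle holder's jaws to the video microscope

## Task

Take the needle holder out of the sloped instrument rack and hold it up under the video microscope so that its jaws can be checked for damage: level and flat, the tip in the middle of the view and in focus, which is 200 mm straight below the lens face. Leave the other instruments and everything else on the table where they are, do not touch the microscope, and finish while still holding the needle holder there, steady, in the gripper alone.

Things in the scene. Friction and masses are not known exactly. Their poses are not given: they have to be found in the camera images.
- needle_holder: Steel micro needle holder, shut and rigid, 140 mm long, 25 to 45 g; the widest instrument in the rack, the only one with an open gap between two legs. Origin: mid-handle, balances at x=9 mm; x to the jaw tip, y across the legs, z up when it lies flat. Legs straight from x=-20 to 18 mm, 20 mm over both, 8 mm thick: grip there. Tail at x=-50. Starts in any slot, legs side by side along the rack.
- jaw_tip (a point): End of the needle holder's jaws, at x=90 mm of its body; same axes. The nose behind it, 8 mm wide and 5 mm thick (last 20 mm: 3 mm square), is in the slot as far as a shoulder at x=40 mm, which rests on the rack's face; from there to x=28 mm is a hinge block 14 mm wide, 10 mm thick.
- rack: Fixed white block, 220 mm wide, set at 45 degrees, its sloping face turned to the robot and up; slot mouths at y=72, 0, -72 mm, x=0, 75 mm above the table. Slots run into it down towards +x at 45 degrees, 10 mm wide in y, 7 mm high, 45 mm long: instruments stand nose down, handles up and towards the robot. Highest edge 98 mm above the table. Origin: on the table below the middle mouth; z up.
- rack_face (a point): Mouth of the rack's middle slot, centre of the sloping face (66 mm long up the slope), 75 mm above the table.
- microscope: Fixed video microscope: upright barrel, ring light 72 mm across at its lower end, lens face looking straight down 320 mm above the table; boom 435 mm up, from a column 270 mm to its left (+y) on a foot 240 x 180 x 22 mm. Nothing of it is lower than 315 mm within 180 mm of the lens axis but a spot of light on the card below. Origin: on the table straight below the lens; z up, +y to the column.
- focus (a point): Where the microscope is in focus, on the lens axis 200 mm below the lens face and 120 mm above the table, in free air; axes as the microscope's.
- forceps: Round-handled forceps in another slot of the rack: a solid round steel handle 9 mm thick, 83 mm long outside the slot. Origin 40 mm from the rack's face along the handle; x to the tip. To be left in place.
- probe: Slim probe in the remaining slot of the rack: a round knurled steel handle 9 mm thick, 62 mm long outside the slot. Origin 40 mm from the rack's face along the handle; x to the tip. To be left in place.
- gallipot: Small open steel bowl, 80 mm across, 38 mm high, standing between the robot and the microscope; origin under its centre. To be left in place.
- pad: Tan silicone disc, 76 mm across, 8 mm thick, flat on the table; origin under its centre. To be left in place.
- saline: Small clear plastic bottle, 52 mm across, 115 mm high, standing on the right; origin under its centre. To be left in place.
- tape: Roll of paper tape lying flat, 64 mm across, 19 mm high; origin under its centre. To be left in place.
- tweezers: Flat steel tweezers 120 mm long, 9 mm high, lying on the table in front of the robot, left of the bowl; origin under the middle. To be left in place.
- case: Clear flat case with a yellow card in it, 85 by 125 by 14 mm, lying at the far side; origin under its centre. To be left in place.

How it is judged:
By the outcome, as a careful person would: the job done as asked, in the order asked, and still so for the second after the job is handed in, while the arm keeps its last pose, push and grip.
It also fails if it takes over 38 s, if anything falls off the work surface, if the arm or the gripper's body presses on something with over 40 N, if the wrist force passes 120 N, or if a joint passes its speed limit or range.

## Robot

A 6-joint arm with a two-finger parallel gripper is mounted at the origin on the work surface. World frame = base frame: x ahead of the robot, y to its left, z up, the work surface at z = 0. Lengths are in m, angles in degrees, forces in N, time in s.
With the tool pointing down it reaches from about 0.275 to 0.85 m from the base axis. Payload 5.2 kg.
Tool frame: the origin (TCP) lies midway between the tips of the shut fingers; the grasp point (between the pads) lies 19 mm behind it (r.grip_depth is the distance from the TCP to the grasp point, in m); z points along the fingers, x is the direction in which the jaws open and shut, and the axes are right-handed (so a half turn about z gives the same grasp; the last joint's range is limited). The gripper opens to 85 mm and grips with 20 to 120 N. Pads are 22 mm wide; open, the fingers measure 114 mm over their backs; the gripper's body (76 mm by 85 mm) begins 54 mm behind the grasp point. The pads swing forward as they close: fully open they stand 13 mm farther back than shut.
Start: joints at [-79.4, 14.817, 87.949, -0, 77.235, -11.62], TCP at [0.208, -0.509, 0.231] pointing down, gripper open.
Joint ranges: [-179.93, 179.93], [-52.35, 119.4], [10.71, 147.94], [-69.91, 249.91], [12.55, 155.21], [-178.61, 178.61]. Speed limits (degrees/s): [147.25, 147.25, 180, 180, 180, 180].

## Interface

Orientations are given as [roll, pitch, yaw] about the fixed x, y, z axes, in that order (R = Rz(yaw) Ry(pitch) Rx(roll)).
In Python, from rig import telemetry, eyes, sign_off, spotter, r gives the robot as it stands. The module is installed in compiled form; this text tells all that it offers.
- The arm moves only by the tool apply_moves, never from a script. Its arguments are lists of equal length, an entry for each row: "hand": the finger opening in m, from 0 to 0.0854; "travel": the shift along the tool's x, y, z in m, a list of three; "twist": the turn, a rotation vector about the tool's x, y, z in rad, a list of three. In form: {"hand": [hand, ...], "travel": [[tx, ty, tz], ...], "twist": [[rx, ry, rz], ...]}. A call has 1 to 8 rows; each row is the pose to reach, as a shift and turn from the pose commanded when the call began, along the tool's axes at that moment; what a row does not reach only later rows make up. A row lasts 1/10 s, in which the tool goes at most 50 mm and 8.59 degrees, less where a joint would pass 70% of its speed; a pose out of reach is approached as far as the arm can. A call with a gripper value outside its range is refused whole. The fingers move at their own pace and stop on an object; the grip force is fixed at half the most. Time passes only in rows, so rows that repeat a pose let the fingers close. It gives the time, the measured TCP pose, the force and the opening at its end, in the units of the state.
- telemetry.read_state(): the state, without advancing time (a new reading comes with each control period).
- eyes.snapshot(name): name is "scene" or "top" or "wrist"; returns (picture, depth): 480x640x3 uint8, red, green, blue; 480x640 float32, m along the optical axis (not along the pixel's ray), 0 where there is no reading.
- eyes.calibration(name): a dict with "camera_matrix" (3x3 intrinsics, pixels), "dist" ([k1, k2, p1, p2, k3] as OpenCV has them; the pictures are not rectified), "origin" and "rotation" of the camera in the world. Camera axes: x right, y up, looking along -z (the intrinsics and any distortion apply to the point x, -y, -z); pixel columns grow to the right and rows downward; lengths in m; the calibration is good to about 2 mm. A picture is of the moment at which its call begins: read the wrist's pose just before it. calibration takes no time and is no camera call; for the wrist camera it gives the pose at the moment of the call.
- sign_off(): hands the job in, once; it reports no verdict.
Trained networks look in the newest picture that a camera, given by its name, has taken for a name from the list of things; names that differ only in an ending like _2 or _b are one class to them, and where a whole thing is asked for, a point or a joint stands for the part that bears it (a point fixed in the world has none). Each returns a list of dicts, best first, with "score" (0 to 1); they miss things now and then, are a little off and sometimes report something else, mostly with a low value. They report only what shows in the picture. A call takes as long as a camera call.
- spotter.search_frame(target, camera): "extent" ([left, top, right, bottom] in pixels, round what is visible of it).
- spotter.trace(target, camera): "pixels" (480x640 bool, what is visible of it) and "extent" ([left, top, right, bottom] in pixels, round what is visible of it).
- spotter.mark_of(target, camera): "point" ([column, row] in pixels: a listed point, or the origin of a listed thing).
The state is a dict: "clock": time; "qpos": joint angles; "joint_velocities": joint speeds; "tau": joint torques, N m; "tool_pos": TCP position; "tool_rot": TCP orientation; "wrist_force": force on the tool from outside, world axes, zero at the start; "wrist_torque": the same for the moment, N m; "finger_gap": opening from 0.0 (shut) to 1.0 (fully open).
Only numpy, scipy, OpenCV 4.12 (cv2) and the standard library are available. Lean on these libraries where they do the work, as an engineer would, in place of code of your own. Each camera call takes 0.05 s, during which the arm holds its last target.

## Working session

There is one attempt and no reset: what is moved stays moved. The work goes in short steps, Python scripts to look and compute and a tool call to move; the robot and the scene stay as the last step left them, time stands still between calls to the robot, and variables do not carry over. Pictures are saved under pics/ and viewed, and the job is handed in when it is done.

Besides the shell and the picture viewer there is one more tool, called in YAML: its name, and indented under it one key for each argument. apply_moves: Moves the arm, as the interface text tells. Its arguments: {"type":"object","properties":{"hand":{"type":"array"},"travel":{"type":"array"},"twist":{"type":"array"}},"required":["hand","travel","twist"]}

```bash
mkdir -p pics
cat > h.py <<'E'
import numpy as np, cv2
from rig import telemetry, eyes, sign_off, spotter, r
def ray(cal,px):
    K=np.array(cal["camera_matrix"]);d=np.array(cal["dist"])
    p=cv2.undistortPoints(np.array(px,float).reshape(-1,1,2),K,d).reshape(-1,2)
    return p
def world(cal,px,depth):
    p=ray(cal,px); depth=np.asarray(depth).reshape(-1)
    c=np.stack([p[:,0]*depth,-p[:,1]*depth,-depth],1)
    return c@np.array(cal["rotation"]).T+np.array(cal["origin"])
def proj(cal,P):
    c=(np.atleast_2d(P)-np.array(cal["origin"]))@np.array(cal["rotation"])
    q=np.stack([c[:,0],-c[:,1],-c[:,2]],1)
    return cv2.projectPoints(q,np.zeros(3),np.zeros(3),np.array(cal["camera_matrix"]),np.array(cal["dist"]))[0].reshape(-1,2)
E
python3 - <<'E'
from h import *
print(telemetry.read_state())
for n in ["scene","top","wrist"]:
    im,d=eyes.snapshot(n); cv2.imwrite(f"pics/{n}0.png",im[:,:,::-1]); np.savez(f"{n}0.npz",im=im,d=d)
    c=eyes.calibration(n); print(n,c)
E
```

```text
{'clock': 0.0, 'qpos': array([-7.94000636e+01,  1.48601826e+01,  8.80125708e+01,  1.59131590e-03,
        7.72332707e+01, -1.16178404e+01]), 'joint_velocities': array([-0.08917594, -0.00741819,  0.06094742, -0.05179281, -0.14776357,
       -0.02096905]), 'tau': array([ 1.17833286e-03, -4.46024895e+01, -2.90572125e+01, -1.72606292e-04,
        1.13867203e-02,  1.15056338e-05]), 'tool_pos': array([ 0.20791734, -0.50861439,  0.23045555]), 'tool_rot': array([-1.79977129e+02,  1.03539579e-01, -6.77825556e+01]), 'wrist_force': array([ 0.13719969, -0.36019178,  0.4772859 ]), 'wrist_torque': array([ 0.03266973,  0.03072832, -0.00070939]), 'finger_gap': 0.9986277516533333}
scene {'camera_matrix': array([[568.61415017,   0.        , 313.52365563],
       [  0.        , 568.61415017, 242.38420082],
       [  0.        ,   0.        ,   1.        ]]), 'dist': array([-0.02020096,  0.        ,  0.        ,  0.        ,  0.        ]), 'origin': array([1.37012216, 0.01059925, 1.06467759]), 'rotation': array([40.269092  , -0.76773215, 99.75746604])}
top {'camera_matrix': array([[602.81556496,   0.        , 314.17570414],
       [  0.        , 602.81556496, 240.67450806],
       [  0.        ,   0.        ,   1.        ]]), 'dist': array([0.0699447, 0.       , 0.       , 0.       , 0.       ]), 'origin': array([ 0.29607412, -0.08775803,  1.43168042]), 'rotation': array([ 1.15682594e+01, -2.93378753e-02, -8.88377767e+01])}
wrist {'camera_matrix': array([[351.37377354,   0.        , 322.33852159],
       [  0.        , 351.37377354, 245.51813878],
       [  0.        ,   0.        ,   1.        ]]), 'dist': array([0.00947326, 0.        , 0.        , 0.        , 0.        ]), 'origin': array([ 0.27243632, -0.4823735 ,  0.37380652]), 'rotation': array([-15.9217012 ,   0.11385076, -67.84320526])}
```

```bash
cat >> h.py <<'E'
from scipy.spatial.transform import Rotation as Ro
def R(rpy): return Ro.from_euler("xyz",rpy,degrees=True).as_matrix()
_c=eyes.calibration
def calib(n):
    c=dict(_c(n)); c["rotation"]=R(c["rotation"]); return c
E
python3 - <<'E'
from h import *
for cam in ["scene","top","wrist"]:
    c=calib(cam); d=np.load(f"{cam}0.npz")["d"]
    for t in ["needle_holder","jaw_tip","rack","rack_face","microscope","focus","forceps","probe"]:
        for m in spotter.mark_of(t,cam)[:2]:
            p=m["point"]; u,v=int(round(p[0])),int(round(p[1]))
            dd=d[v,u] if 0<=v<480 and 0<=u<640 else 0
            print(cam,t,round(m["score"],2),np.round(p,1),round(float(dd),3),np.round(world(c,[p],[dd])[0],3))
print(telemetry.read_state()["clock"])
E
```

```text
scene needle_holder 0.77 [262.8 219.3] 1.443 [ 0.426 -0.268  0.   ]
scene rack 0.97 [254.7 251.9] 1.271 [ 0.597 -0.242  0.08 ]
scene rack 0.28 [184.7 211.6] 1.432 [ 0.452 -0.463  0.018]
scene rack_face 0.64 [255.8 232.3] 1.31 [ 0.539 -0.254  0.079]
scene rack_face 0.52 [167.4 259.3] 1.331 [ 0.608 -0.454  0.019]
scene microscope 0.77 [477.8 319.1] 1.25 [0.637 0.266 0.007]
scene forceps 0.63 [239.9 207.9] 1.474 [ 0.394 -0.336 -0.005]
scene probe 0.67 [291.7 234.2] 0.0 [1.37  0.011 1.065]
top needle_holder 0.51 [390.  266.9] 1.346 [ 0.512 -0.253  0.102]
top needle_holder 0.48 [157.1 207.2] 1.485 [ 0.666  0.304 -0.007]
top rack 0.85 [386.7 260.7] 1.371 [ 0.53  -0.249  0.079]
top rack_face 0.83 [389.3 256.3] 1.369 [ 0.539 -0.254  0.084]
top microscope 0.59 [172.5 222.3] 1.464 [0.626 0.261 0.006]
top focus 0.94 [154.9 210.5] 1.474 [0.656 0.306 0.002]
top forceps 0.62 [413.3 284. ] 1.328 [ 0.473 -0.303  0.112]
top forceps 0.35 [279.7 168.7] 1.49 [0.767 0.006 0.008]
top probe 0.56 [359.1 252.1] 1.351 [ 0.544 -0.184  0.103]
1.35
```

View pics/scene0.png

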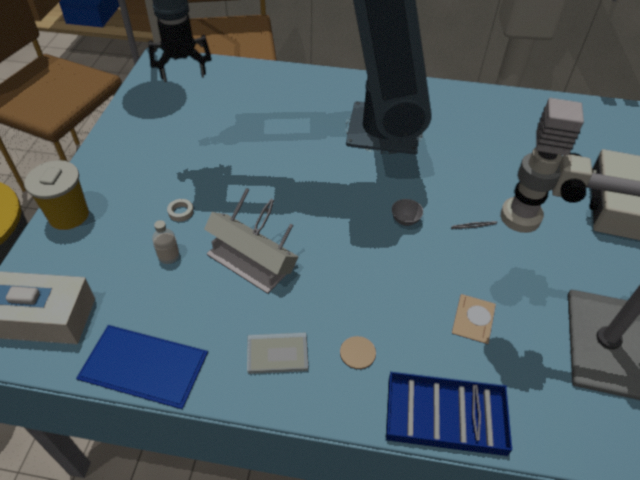

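View pics/top0.png

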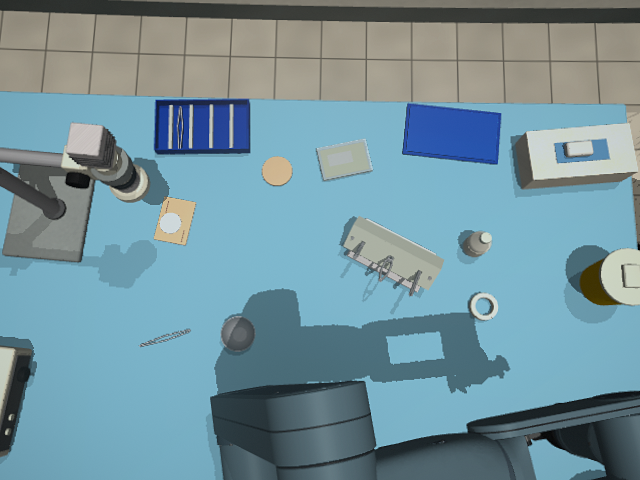

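View pics/wrist0.png

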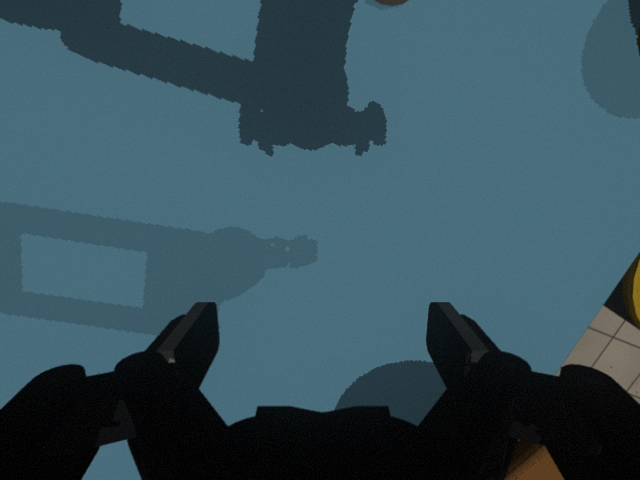

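Run:
```python
from h import *
im=np.load("top0.npz")["im"];a=cv2.resize(im[200:310,330:460],None,fx=5,fy=5,interpolation=cv2.INTER_CUBIC)
cv2.imwrite("pics/topc.png",a[:,:,::-1])
z=np.load("top0.npz");d=z["d"];c=calib("top")
v,u=np.mgrid[200:310,330:460];uv=np.stack([u.ravel(),v.ravel()],1)
P=world(c,uv,d[200:310,330:460]);ok=(d[200:310,330:460].ravel()>0)&(P[:,2]>0.03)
np.save("Ptop.npy",np.c_[P,uv][ok])
Q=P[ok]
# face plane RANSAC 45deg
rng=np.random.default_rng(0);best=(0,)
for _ in range(3000):
    s=Q[rng.choice(len(Q),3,False)];n=np.cross(s[1]-s[0],s[2]-s[0]);L=np.linalg.norm(n)
    if L<1e-6: continue
    n/=L; n*=np.sign(n[2])
    if abs(n[2]-.707)>.1: continue
    m=abs((Q-s[0])@n)<.003
    if m.sum()>best[0]: best=(m.sum(),m)
m=best[1];cen=Q[m].mean(0);n=np.linalg.svd(Q[m]-cen)[2][2];n*=np.sign(n[2])
print(best[0],len(Q),n,cen,"yaw",np.degrees(np.arctan2(-n[1],-n[0])))
yaw=np.arctan2(-n[1],-n[0]);X=np.array([np.cos(yaw),np.sin(yaw),0]);Y=np.array([-np.sin(yaw),np.cos(yaw),0])
F=Q[m];print("y",np.percentile(F@Y,[0.5,2,98,99.5]),"x",np.percentile(F@X,[1,99]),"z",np.percentile(F[:,2],[1,99]))
print("x at z=.075:",(cen@n-.075*n[2])/np.dot(n,X))
# light spot
for cam in ["top","scene"]:
    im=np.load(cam+"0.npz")["im"].astype(int);c=calib(cam)
    g=im.min(2)
    r0=(195,250,145,200) if cam=="top" else (300,335,460,500)
    s=g[r0[0]:r0[1],r0[2]:r0[3]];M=(s>200 if s.max()>200 else s>0.85*s.max()).astype(np.uint8)
    k,l,st,ce=cv2.connectedComponentsWithStats(M);i=1+np.argmax(st[1:,4]);p=ce[i]+[r0[2],r0[0]]
    D=ray(c,[p])[0];dr=c["rotation"]@np.array([D[0],-D[1],-1]);t=(0.001-c["origin"][2])/dr[2]
    print(cam,"spot",p,st[i],c["origin"]+t*dr)
t=calib("top");D=ray(t,[[154.9,210.5]])[0];dr=t["rotation"]@np.array([D[0],-D[1],-1]);print(t["origin"]+(.12-t["origin"][2])/dr[2]*dr)
```

```text
1782 3495 [-0.62979585  0.32168297  0.70701998] [ 0.54105203 -0.259581    0.0771816 ] yaw -27.0567368006395
y [-0.0929844  -0.08960702  0.12088515  0.12408219] x [0.57506546 0.62293421] z [0.05097719 0.10004309]
x at z=.075: 0.5977326340504246
top spot [169.87613293 222.49546828] [ 15  18  21  20 331] [0.62677183 0.26856568 0.001     ]
scene spot [478.57142857 315.00560224] [  7   6  24  19 357] [0.62205388 0.26938225 0.001     ]
[0.62602025 0.27390842 0.12      ]
```

View pics/topc.png

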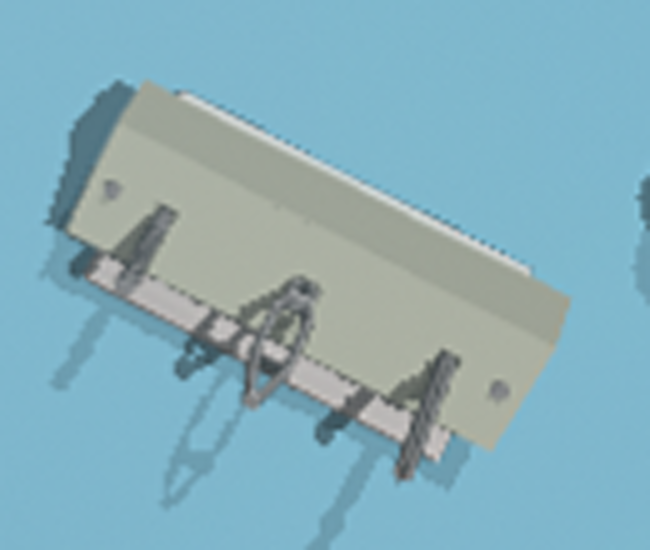

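```bash
cat >> h.py <<'E'
yaw=np.radians(-27.06); X=np.array([np.cos(yaw),np.sin(yaw),0]);Y=np.array([-np.sin(yaw),np.cos(yaw),0]);Z=np.array([0,0,1.])
mouth=np.array([.5394,-.2579,.075])
def toolR(az,down):   # tool z toward azimuth az, 'down' deg below horizontal, tool x = right
    az,dn=np.radians(az),np.radians(down)
    z=np.array([np.cos(az)*np.cos(dn),np.sin(az)*np.cos(dn),-np.sin(dn)]);x=np.array([np.sin(az),-np.cos(az),0])
    return np.stack([x,np.cross(z,x),z],1)
def rel(Rt,pt,cur=None):
    if cur is None:
        s=telemetry.read_state(); cur=(R(s["tool_rot"]),s["tool_pos"])
    R0,p0=cur
    return np.round(R0.T@(pt-p0),4),np.round(Ro.from_matrix(R0.T@Rt).as_rotvec(),4)
E
python3 - <<'E'
from h import *
nx=(X-Z)/np.sqrt(2); o=mouth-.040*nx; print("needle o",o)
Rt=toolR(-27.06,85); g=o+.002*nx
print(rel(Rt,g+Rt[:,2]*(.019-.14)))
E
```

```text
needle o [ 0.51421199 -0.24503283  0.10328427]
(array([-0.1357, -0.3774,  0.0089]), array([0.0818, 0.0375, 0.8595]))
```

apply_moves:
  hand: [0.0854,0.0854,0.0854,0.0854,0.0854,0.0854,0.06,0.06]
  travel:
    - [-0.136,-0.377,0.009]
    - [-0.136,-0.377,0.009]
    - [-0.136,-0.377,0.009]
    - [-0.136,-0.377,0.009]
    - [-0.136,-0.377,0.009]
    - [-0.136,-0.377,0.009]
    - [-0.136,-0.377,0.009]
    - [-0.136,-0.377,0.009]
  twist:
    - [0.082,0.038,0.86]
    - [0.082,0.038,0.86]
    - [0.082,0.038,0.86]
    - [0.082,0.038,0.86]
    - [0.082,0.038,0.86]
    - [0.082,0.038,0.86]
    - [0.082,0.038,0.86]
    - [0.082,0.038,0.86]

```text
clock: 2.15
tool_pos: [0.4916, -0.2531, 0.2231]
tool_rot: [-174.9, -0.0, -117.2]
wrist_force: [0.4, -1.7, -0.6]
finger_gap: 0.709
```

apply_moves:
  hand: [0.05]
  travel:
    - [0,0,0]
  twist:
    - [0,0,0]

```text
clock: 2.25
tool_pos: [0.494, -0.2497, 0.2228]
tool_rot: [-174.9, 0.1, -116.7]
wrist_force: [-0.3, 0.3, 0.4]
finger_gap: 0.589
```

Run:
```python
from h import *
s=telemetry.read_state();print(s["clock"],s["qpos"],s["tool_pos"],s["tool_rot"],s["finger_gap"])
nx=(X-Z)/np.sqrt(2); o=mouth-.040*nx;Rt=toolR(-27.06,85); g=o+.002*nx
print(rel(Rt,g+Rt[:,2]*(.019-.14)))
c=calib("wrist");im,d=eyes.snapshot("wrist");np.savez("w1.npz",im=im,d=d)
for t in ["needle_holder","jaw_tip","rack_face","forceps","probe"]:
    for m in spotter.mark_of(t,"wrist")[:2]:
        p=m["point"];print(t,m["score"],p,world(c,[p],[d[int(p[1]),int(p[0])]]))
a=im[:,:,::-1].copy()
pts=[mouth,o,mouth-.09*nx,mouth+.072*Y,mouth-.072*Y]
for q in proj(c,pts): cv2.circle(a,tuple(int(v) for v in q),4,(0,0,255),1)
cv2.imwrite("pics/w1.png",a)
```

```text
2.25 [-39.14557898  12.36241717  92.60032724   1.27618176  70.11479536
  77.18546967] [ 0.49400048 -0.24968359  0.22277266] [-1.74930546e+02  1.12701595e-01 -1.16708567e+02] 0.5885908710568726
(array([-0.0133, -0.0068,  0.001 ]), array([-0.0012,  0.0025,  0.0059]))
needle_holder 0.94 [306.6, 233.9] [[ 5.00052568e-01 -2.32984413e-01  1.81295093e-04]]
jaw_tip 0.29 [309.1, 186.6] [[ 0.54352171 -0.26184112  0.08114535]]
jaw_tip 0.2 [478.4, 52.8] [[ 0.57789563 -0.43856515  0.04830839]]
rack_face 0.73 [305.9, 193.0] [[ 0.54011126 -0.25715426  0.08126799]]
forceps 0.79 [397.3, 234.8] [[ 0.48031654 -0.30685551  0.10349427]]
probe 0.62 [398.6, 236.6] [[ 0.47902423 -0.30695306  0.10528443]]
probe 0.59 [215.4, 234.6] [[ 0.54364436 -0.18222167  0.10530531]]
```

View pics/w1.png

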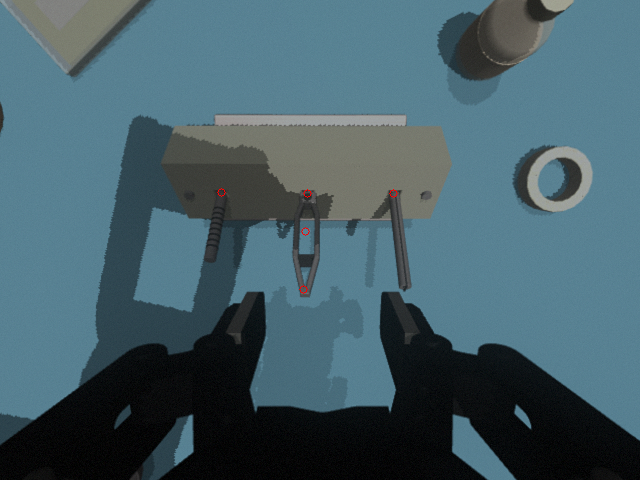

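Run:
```python
from h import *
s=telemetry.read_state();print(s["clock"],s["tool_pos"],s["tool_rot"],s["finger_gap"],s["wrist_force"])
nx=(X-Z)/np.sqrt(2); o=mouth-.040*nx;Rt=toolR(-27.06,85); g=o+.002*nx
print(rel(Rt,g+Rt[:,2]*(.019)))
```

```text
2.55 [ 0.48957079 -0.25566969  0.22279243] [-1.74987807e+02 -3.33698463e-02 -1.17207227e+02] 0.589587318001905 [-0.27004489 -0.5279013   0.73955244]
(array([-0.0208, -0.0078,  0.1411]), array([-0.0002, -0.0008, -0.0025]))
```

apply_moves:
  hand: [0.05,0.05,0.05,0.05,0.05]
  travel:
    - [-0.011,-0.004,0.01]
    - [-0.021,-0.008,0.03]
    - [-0.021,-0.008,0.06]
    - [-0.021,-0.008,0.06]
    - [-0.021,-0.008,0.06]
  twist:
    - [0,0,0]
    - [0,0,0]
    - [0,0,0]
    - [0,0,0]
    - [0,0,0]

```text
clock: 3.05
tool_pos: [0.5113, -0.2418, 0.1632]
tool_rot: [-175.1, 0.0, -117.1]
wrist_force: [0.8, 0.6, 0.5]
finger_gap: 0.585
```

Run:
```python
from h import *
s=telemetry.read_state();print(s["clock"],s["tool_pos"],s["tool_rot"],s["finger_gap"],s["joint_velocities"].round(1))
nx=(X-Z)/np.sqrt(2); o=mouth-.040*nx;Rt=toolR(-27.06,85); g=o+.002*nx
print(rel(Rt,g+Rt[:,2]*(.019)))
c=calib("wrist");im,d=eyes.snapshot("wrist");np.savez("w2.npz",im=im,d=d)
a=im[:,:,::-1].copy()
pts=[mouth,o,mouth-.09*nx,mouth+.072*Y,mouth-.072*Y,o+.01*Y,o-.01*Y]
for q in proj(c,pts): cv2.circle(a,tuple(int(v) for v in q),3,(0,0,255),1)
cv2.imwrite("pics/w2.png",a)
```

```text
3.05 [ 0.51129774 -0.24181989  0.16315513] [-1.75092470e+02  4.82254980e-03 -1.17136591e+02] 0.5846131774369542 [-0.1 -1.5 -2.  -0.2  0.  -0.1]
(array([ 0.0015, -0.0002,  0.0805]), array([ 0.0016, -0.    , -0.0013]))
```

View pics/w2.png

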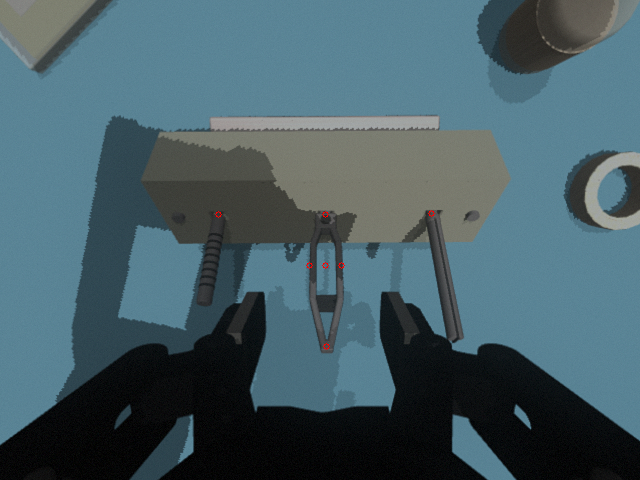

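apply_moves:
  hand: [0.05,0.05,0.05,0.05,0.05,0.05]
  travel:
    - [0.002,0,0.02]
    - [0.002,0,0.04]
    - [0.002,0,0.06]
    - [0.002,0,0.08]
    - [0.002,0,0.08]
    - [0.002,0,0.08]
  twist:
    - [0,0,0]
    - [0,0,0]
    - [0,0,0]
    - [0,0,0]
    - [0,0,0]
    - [0,0,0]

```text
clock: 3.7
tool_pos: [0.5176, -0.2474, 0.0853]
tool_rot: [-174.9, -0.0, -117.1]
wrist_force: [0.5, -0.4, 0.9]
finger_gap: 0.59
```

Run:
```python
from h import *
s=telemetry.read_state();print(s["clock"],s["tool_pos"],s["tool_rot"],s["finger_gap"],s["wrist_force"].round(1))
nx=(X-Z)/np.sqrt(2); o=mouth-.040*nx;Rt=toolR(-27.06,85); g=o+.002*nx
print(rel(Rt,g+Rt[:,2]*(.019)))
c=calib("wrist");im,d=eyes.snapshot("wrist");np.savez("w2.npz",im=im,d=d)
a=im[:,:,::-1].copy()
pts=[mouth,o,mouth-.09*nx,o+.01*Y,o-.01*Y]
for q in proj(c,pts): cv2.circle(a,tuple(int(v) for v in q),3,(0,0,255),1)
cv2.imwrite("pics/w3.png",a)
```

```text
3.7 [ 0.51764289 -0.24744596  0.08531335] [-1.74892507e+02 -3.13739882e-02 -1.17111728e+02] 0.5904846803073561 [ 0.5 -0.4  0.9]
(array([-0.0006,  0.0013,  0.0023]), array([-0.0019, -0.0006, -0.0009]))
```

View pics/w3.png

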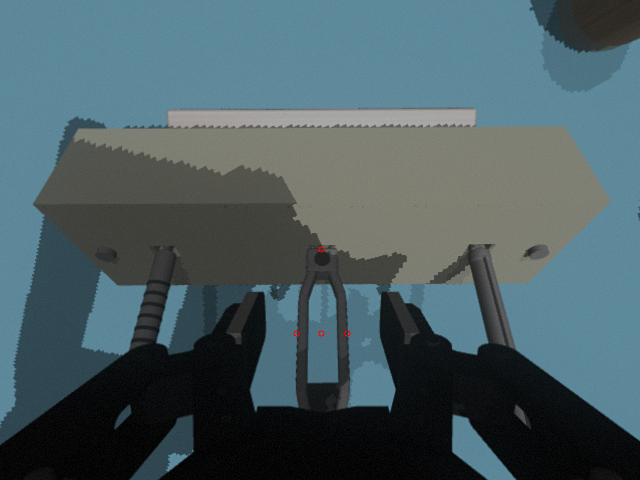

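apply_moves:
  hand: [0.035,0.025,0.015,0.01,0.01,0.01,0.01,0.01]
  travel:
    - [0,0,0.002]
    - [0,0,0.002]
    - [0,0,0.002]
    - [0,0,0.002]
    - [0,0,0.002]
    - [0,0,0.002]
    - [0,0,0.002]
    - [0,0,0.002]
  twist:
    - [0,0,0]
    - [0,0,0]
    - [0,0,0]
    - [0,0,0]
    - [0,0,0]
    - [0,0,0]
    - [0,0,0]
    - [0,0,0]

```text
clock: 4.55
tool_pos: [0.5176, -0.2472, 0.0829]
tool_rot: [-174.9, -0.0, -117.1]
wrist_force: [-2.3, 0.7, 6.1]
finger_gap: 0.216
```

Run:
```python
from h import *
s=telemetry.read_state();print(s["clock"],s["tool_pos"],s["tool_rot"],s["finger_gap"],s["wrist_force"].round(1))
Rt=R(s["tool_rot"]);nx=(X-Z)/np.sqrt(2); print("nx in tool",Rt.T@nx, "o in tool", Rt.T@(mouth-.04*nx-s["tool_pos"]))
im,d=eyes.snapshot("wrist");cv2.imwrite("pics/w4.png",im[:,:,::-1])
```

```text
4.55 [ 0.51758684 -0.24715069  0.08291307] [-1.74905443e+02 -3.55025928e-02 -1.17083735e+02] 0.21630596450392114 [-2.3  0.7  6.1]
nx in tool [-7.31066152e-04 -6.41522470e-01  7.67103895e-01] o in tool [-0.00033646  0.00214437 -0.02064338]
```

View pics/w4.png

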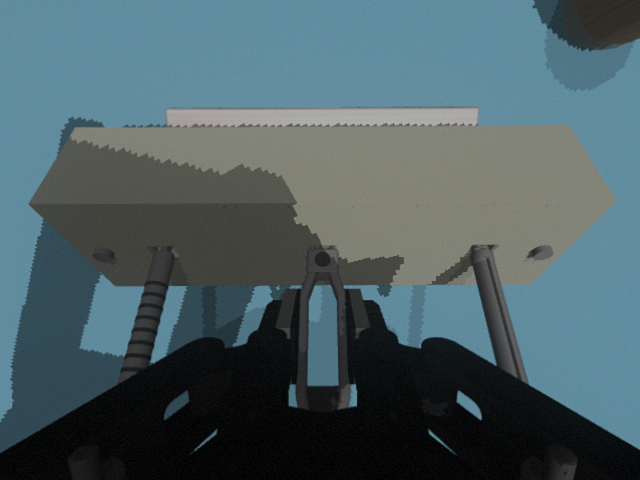

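apply_moves:
  hand: [0.01,0.01,0.01,0.01,0.01,0.01,0.01,0.01]
  travel:
    - [0,0.0032,-0.0038]
    - [0,0.0096,-0.0115]
    - [0,0.0192,-0.023]
    - [0,0.0289,-0.0345]
    - [0,0.0385,-0.046]
    - [0,0.0481,-0.0575]
    - [0,0.0513,-0.0614]
    - [0,0.0513,-0.0614]
  twist:
    - [0,0,0]
    - [0,0,0]
    - [0,0,0]
    - [0,0,0]
    - [0,0,0]
    - [0,0,0]
    - [0,0,0]
    - [0,0,0]

```text
clock: 5.4
tool_pos: [0.4665, -0.2209, 0.1396]
tool_rot: [-174.9, -0.0, -117.1]
wrist_force: [-1.0, -0.7, 0.7]
finger_gap: 0.216
```

Run:
```python
from h import *
s=telemetry.read_state();print(s["clock"],s["qpos"],s["tool_pos"],s["tool_rot"],s["finger_gap"],s["wrist_force"].round(1))
c=calib("wrist");im,d=eyes.snapshot("wrist");np.savez("w5.npz",im=im,d=d);cv2.imwrite("pics/w5.png",im[:,:,::-1])
for t in ["needle_holder","jaw_tip"]:
    for m in spotter.mark_of(t,"wrist")[:2]:
        p=m["point"];w=world(c,[p],[d[int(p[1]),int(p[0])]]);print(t,m["score"],p,w,"tool",R(s["tool_rot"]).T@(w[0]-s["tool_pos"]))
```

```text
5.4 [-38.41129391  13.16371664 104.26944806   1.14434894  57.58304945
  78.10694153] [ 0.46650757 -0.22087428  0.13960142] [-1.74918705e+02 -3.08742708e-02 -1.17091038e+02] 0.2164340349750145 [-1.  -0.7  0.7]
jaw_tip 0.86 [322.5, 167.9] [[ 0.52261199 -0.24939788  0.0571615 ]] tool [-0.00020059 -0.05538971  0.08769026]
jaw_tip 0.39 [321.6, 132.5] [[ 0.54106851 -0.25823986  0.06795085]] tool [-0.0007281  -0.07672317  0.078755  ]
```

View pics/w5.png

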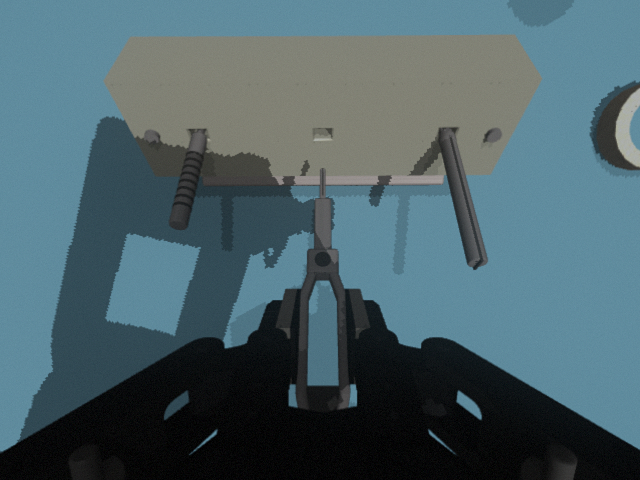

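```bash
cat >> h.py <<'E'
tip_t=np.array([-.0004,-.0556,.0484]); nx_t=np.array([-.0007,-.6415,.7671])
DOWN=np.degrees(np.arctan2(.6415,.7671))
foc=np.array([.625,.271,.12]); AZ=13.
def tgt(back,up,az=AZ,down=DOWN,f=None):
    Rf=toolR(az,down); f=foc if f is None else f
    return Rf, f+np.array([0,0,up])-back*np.array([np.cos(np.radians(az)),np.sin(np.radians(az)),0])-Rf@tip_t
E
python3 - <<'E'
from h import *
s=telemetry.read_state();c=calib("wrist");Rt=R(s["tool_rot"])
print("pred tip px",proj(c,s["tool_pos"]+Rt@tip_t),"cam in tool",Rt.T@(c["origin"]-s["tool_pos"]))
d=np.load("w5.npz")["d"]; print("depths",d[160:200:4,320:326])
# level & lift pose at current azimuth
p1=s["tool_pos"]+np.array([-.03,.02,.09]); print("A",rel(toolR(-27,DOWN),p1))
RA=(toolR(-27,DOWN),p1)
Rb,pb=tgt(.12,.05); print("B",pb,rel(Rb,pb,RA))
for b in(0,):print(tgt(0,0))
ct=calib("top");d=np.load("top0.npz")["d"];print("gallipot",world(ct,[[238,334]],[d[334,238]]))
E
```

```text
pred tip px [[322.20829468 172.10086136]] cam in tool [-0.00037276 -0.06950511 -0.14311353]
depths [[0.22085913 0.22072078 0.22069666 0.22100599 0.22033036 0.22072189]
 [0.2229399  0.22454213 0.22249542 0.22256875 0.22388914 0.2223868 ]
 [0.22557358 0.22528626 0.18370183 0.22469589 0.22538094 0.2264507 ]
 [0.18262339 0.18240708 0.18315917 0.18167132 0.1825555  0.18403545]
 [0.18167938 0.18207802 0.1810481  0.18124317 0.18149504 0.18067831]
 [0.17947967 0.17910033 0.1791891  0.18014805 0.17906533 0.17958832]
 [0.17961079 0.17909794 0.17854917 0.17849399 0.17719544 0.1789327 ]
 [0.17726399 0.17726213 0.17730531 0.17666486 0.17816311 0.17751311]
 [0.1758704  0.17644343 0.17656794 0.17687266 0.17600057 0.17597522]
 [0.17449129 0.17376931 0.17495489 0.17437021 0.17561303 0.17345978]]
A (array([-0.0041,  0.0278, -0.0928]), array([ 0.7871, -0.001 , -0.0014]))
B [0.43723501 0.22724052 0.15839763] (array([-0.3818,  0.1783, -0.104 ]), array([ 0.    , -0.5355, -0.4479]))
(array([[ 0.22495105, -0.62506944,  0.74745248],
       [-0.97437006, -0.14430865,  0.172563  ],
       [ 0.        , -0.76711356, -0.64151134]]), array([0.55415942, 0.25423464, 0.10839763]))
gallipot [[0.36206673 0.0908536  0.00430023]]
```

Run:
```python
from h import *
s=telemetry.read_state();c=calib("wrist");Rt=R(s["tool_rot"])
z=np.load("w5.npz");d=z["d"];im=z["im"]
def T(uv):
    uv=np.array(uv,float); w=world(c,uv,[d[int(round(v)),int(round(u))] for u,v in uv]); return (w-s["tool_pos"])@Rt
a=cv2.resize(im[150:300,280:370],None,fx=6,fy=5)[:,:,::-1];cv2.imwrite("pics/w5c.png",a[:600])
for rng,name in (((170,196),"jaw"),((202,242),"nose"),((170,246),"all")):
    pts=[]
    for v in range(*rng):
        for u in (321,322,323):
            pts.append((u,v))
    P=T(pts);m=P.mean(0);dr=np.linalg.svd(P-m)[2][0];dr*=np.sign(dr[2]);print(name,m,dr,"ang",np.degrees(np.arctan2(-dr[1],dr[2])))
print(T([(322,168),(322,169),(322,170)]))
# legs
for u in(305,342):print(T([(u,v) for v in range(310,380,10)]))
```

```text
jaw [-0.00051059 -0.05121752  0.03790368] [ 2.89093276e-04 -6.88473420e-01  7.25261516e-01] ang 43.509390239439746
nose [-0.00051532 -0.03518326  0.01817933] [-7.87817880e-04  1.17606694e-01  9.93059940e-01] ang -6.754000243534426
all [-0.00051428 -0.04092006  0.02546859] [-1.88940079e-04 -3.79936915e-01  9.25012381e-01] ang 22.329775492321904
[[-0.0005059  -0.057974    0.0446479 ]
 [-0.00050595 -0.05751855  0.04377863]
 [-0.00050638 -0.0570312   0.04344546]]
[[-0.00742141 -0.00530273 -0.01345051]
 [-0.0073222  -0.00240592 -0.01643703]
 [-0.00724462  0.00059881 -0.01899652]
 [-0.00715401  0.00337483 -0.02175968]
 [-0.00706017  0.00601139 -0.02454684]
 [-0.00696387  0.00851268 -0.0273427 ]
 [-0.00686041  0.01081655 -0.03022819]]
[[ 7.53990400e-03 -5.44347079e-03 -1.37703675e-02]
 [ 7.37181814e-03 -2.96236506e-03 -1.75203757e-02]
 [ 7.28401866e-03  8.64305948e-05 -1.99343490e-02]
 [ 7.17960031e-03  2.89344054e-03 -2.25899201e-02]
 [ 7.15382211e-03  6.39428857e-03 -2.39728009e-02]
 [ 7.07108657e-03  9.27141574e-03 -2.62423848e-02]
 [ 6.90000575e-03  1.10916361e-02 -2.98654270e-02]]
```

View pics/w5c.png

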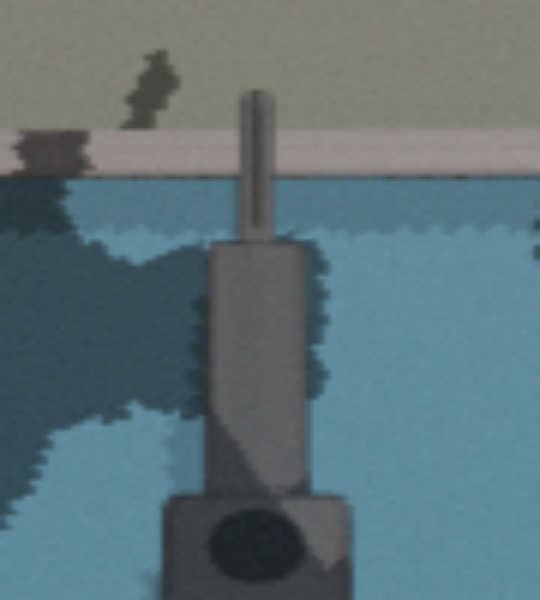

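Run:
```python
from h import *
z=np.load("w5.npz");d=z["d"];g=z["im"].mean(2)
for v in range(164,300,3): print(v,np.round(np.median(d[v,320:325])*1e3,1),g[v,318:328].astype(int), "legs",np.round(d[v,[302,304,306,308,340,342,344]]*1e3,1) if v>260 else "")
```

```text
164 222.9 [124 125 124 126 124 123 124 123 124 122] legs 
167 225.8 [125 124 122 125 123 123 122 125 123 127] legs 
170 183.6 [128 115  84  90  69  87  99  99 124 124] legs 
173 181.8 [126 117  86  89  67  73  95 100 124 124] legs 
176 181.5 [141 132  86  92  61  77  97 105 139 140] legs 
179 180.0 [139 131  84  88  67  76  97 105 139 142] legs 
182 179.1 [144 139  86  90  65  78 100 109 145 143] legs 
185 178.5 [82 70 82 93 63 78 89 78 86 84] legs 
188 177.3 [107  88  82  93  61  79  95  97 109 109] legs 
191 176.3 [106  88  84  90  66  78 100  94 112 112] legs 
194 175.3 [108  89  85  92  66  78  96  97 110 110] legs 
197 175.0 [119 101  85  95  97  97  96  90  79  77] legs 
200 172.3 [92 93 91 89 96 93 96 97 97 94] legs 
203 170.9 [91 91 92 91 94 94 95 96 96 96] legs 
206 170.0 [94 90 91 92 95 93 93 94 94 97] legs 
209 169.3 [92 93 89 93 92 92 98 97 95 92] legs 
212 168.1 [93 91 93 89 95 93 95 93 97 96] legs 
215 167.5 [94 92 90 91 91 92 93 97 91 96] legs 
218 166.8 [92 93 94 91 93 95 96 95 95 95] legs 
221 166.5 [93 92 91 93 90 95 97 95 94 94] legs 
224 164.9 [93 94 91 93 93 91 9
[... 1146 characters left out ...]
8.9 [108 114 125 124 128 128 127 126 126 128] legs [298.7 148.8 147.9 150.  149.  297.9 298.1]
284 299.3 [109 107 113 131 129 129 126 129 129 130] legs [299.1 147.7 146.4 148.7 147.7 149.7 299.2]
287 300.0 [114 107 109 108 109 109 110 114 110 105] legs [149.  148.2 147.2 147.9 147.3 148.4 299.4]
290 300.7 [111 109 109 109 109 109 107 108 110 110] legs [147.2 146.8 146.8 147.4 146.6 147.3 147.5]
293 301.7 [112 112 108 110 109 108 109 109 110 109] legs [146.5 146.8 146.1 146.9 145.4 144.8 146.7]
296 301.9 [109 108 109 106 107 107 108 110 111 111] legs [145.2 146.2 146.6 145.5 145.  145.9 144.9]
299 302.0 [109 107 110 107 108 112 110 109 106 112] legs [145.2 145.9 144.5 145.6 144.4 144.3   0. ]
```

```bash
cat >> h.py <<'E'
def line(c,d,s,rows,col=322,half=1):
    Rt=R(s["tool_rot"]);P=[]
    for v in rows:
        x=d[v,col-half:col+half+1]; x=x[x>0]
        if len(x): P.append((col,v,np.median(x)))
    P=np.array(P);w=(world(c,P[:,:2],P[:,2])-s["tool_pos"])@Rt
    k,b=np.polyfit(w[:,2],w[:,1],1); m=abs(w[:,1]-k*w[:,2]-b)<.0015
    k,b=np.polyfit(w[m,2],w[m,1],1)
    return np.degrees(np.arctan(-k)),k,b,w[m].mean(0),m.mean()
E
python3 - <<'E'
from h import *
s=telemetry.read_state();c=calib("wrist");d=np.load("w5.npz")["d"]
for n,r_,col in (("jaw",range(170,197),322),("nose",range(202,247),322),("hinge",range(253,270),322),("legL",range(292,330),304),("legR",range(292,330),342)):
    print(n,line(c,d,s,r_,col))
E
```

```text
jaw (np.float64(43.62799088415093), np.float64(-0.9532191236100479), np.float64(-0.015161923518331295), array([-0.00051063, -0.05100085,  0.03759778]), np.float64(1.0))
nose (np.float64(44.00269055828772), np.float64(-0.9657795299588811), np.float64(-0.016031466862453436), array([-0.00052103, -0.03396003,  0.01856383]), np.float64(1.0))
hinge (np.float64(46.87654195507173), np.float64(-1.0677467262960871), np.float64(-0.020177319392509684), array([-0.00052657, -0.02134507,  0.00109366]), np.float64(1.0))
legL (np.float64(43.160305983549065), np.float64(-0.9377596319976781), np.float64(-0.01785522508043072), array([-0.00782515, -0.00518983, -0.01350602]), np.float64(1.0))
legR (np.float64(42.85785058812592), np.float64(-0.9278873904128573), np.float64(-0.017764714021692468), array([ 0.00755539, -0.00519314, -0.0135486 ]), np.float64(1.0))
```

```bash
cat >> h.py <<'E'
tip_t=np.array([-.0005,-.0564,.0456]); DOWN=43.7
E
python3 - <<'E'
from h import *
s=telemetry.read_state()
p1=s["tool_pos"]+np.array([-.03,.02,.09]); print("A",rel(toolR(-27,DOWN),p1))
Rb,pb=tgt(.12,.05); print("B",pb,rel(Rb,pb,(toolR(-27,DOWN),p1)));print(tgt(0,0)[1],s["clock"])
E
```

```text
A (array([-0.0041,  0.0278, -0.0928]), array([ 0.7208, -0.0009, -0.0014]))
B [0.43885032 0.22751081 0.15598771] (array([-0.3828,  0.1856, -0.0894]), array([ 0.0635, -0.5205, -0.4654]))
[0.55577473 0.25450493 0.10598771] 5.55
```

apply_moves:
  hand: [0.01,0.01,0.01,0.01,0.01,0.01,0.01,0.01]
  travel:
    - [0,0.009,-0.015]
    - [0,0.018,-0.04]
    - [-0.002,0.028,-0.065]
    - [-0.004,0.028,-0.085]
    - [-0.004,0.028,-0.093]
    - [-0.004,0.028,-0.093]
    - [-0.004,0.028,-0.093]
    - [-0.004,0.028,-0.093]
  twist:
    - [0,0,0]
    - [0.1,0,0]
    - [0.22,0,0]
    - [0.35,0,0]
    - [0.48,0,0]
    - [0.6,0,0]
    - [0.721,0,0]
    - [0.721,0,0]

```text
clock: 6.35
tool_pos: [0.4357, -0.2005, 0.2278]
tool_rot: [-133.6, -0.0, -117.2]
wrist_force: [0.5, -1.1, 0.0]
finger_gap: 0.219
```

Run:
```python
from h import *
s=telemetry.read_state();print(s["clock"],s["qpos"],s["tool_pos"],s["tool_rot"],s["finger_gap"],s["wrist_force"].round(1))
Rb,pb=tgt(.12,.05); print("B",pb,rel(Rb,pb))
c=calib("wrist");im,d=eyes.snapshot("wrist");np.savez("w6.npz",im=im,d=d);cv2.imwrite("pics/w6.png",im[:,:,::-1])
for n,r_,col in (("jaw",range(172,195),322),("nose",range(202,247),322)):
    print(n,line(c,d,s,r_,col))
```

```text
6.35 [-51.60455559 -15.78870698 135.57163628  47.82054493  23.8455677
  27.30797725] [ 0.43567459 -0.20052635  0.22777202] [-1.33623062e+02 -6.91195783e-03 -1.17150973e+02] 0.21912518450003135 [ 0.5 -1.1  0. ]
B [0.43885032 0.22751081 0.15598771] (array([-0.3823,  0.1847, -0.0899]), array([ 0.0623, -0.5229, -0.4667]))
jaw (np.float64(44.63367379316634), np.float64(-0.9872938678807325), np.float64(-0.013885043688967477), array([-0.00039305, -0.0513159 ,  0.03791258]), np.float64(1.0))
nose (np.float64(43.257126717532536), np.float64(-0.9409405505088347), np.float64(-0.016537754077710364), array([-0.00040699, -0.03428269,  0.01885872]), np.float64(1.0))
```

View pics/w6.png

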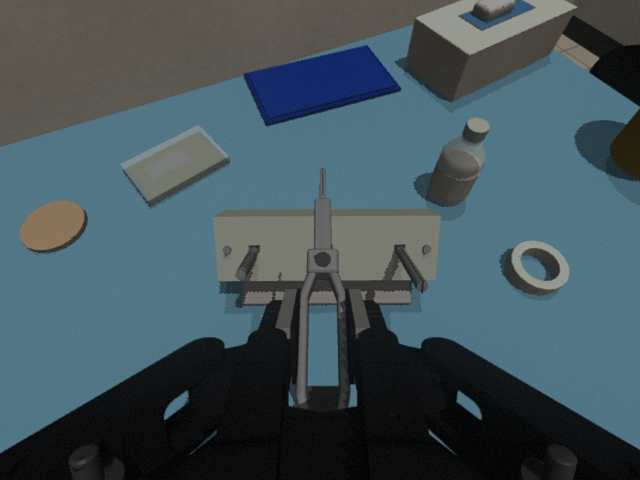

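apply_moves:
  hand: [0.01,0.01,0.01,0.01,0.01,0.01,0.01,0.01]
  travel:
    - [-0.015,0.007,-0.0036]
    - [-0.045,0.022,-0.0106]
    - [-0.085,0.041,-0.02]
    - [-0.122,0.059,-0.029]
    - [-0.16,0.077,-0.038]
    - [-0.2,0.097,-0.047]
    - [-0.24,0.116,-0.0565]
    - [-0.28,0.135,-0.066]
  twist:
    - [0.002,-0.02,-0.018]
    - [0.007,-0.06,-0.054]
    - [0.014,-0.115,-0.103]
    - [0.02,-0.166,-0.148]
    - [0.026,-0.218,-0.195]
    - [0.033,-0.273,-0.244]
    - [0.039,-0.328,-0.292]
    - [0.046,-0.382,-0.341]

```text
clock: 7.2
tool_pos: [0.4358, 0.0853, 0.1804]
tool_rot: [-130.9, 1.1, -88.2]
wrist_force: [-0.1, 0.6, -0.8]
finger_gap: 0.223
```

Run:
```python
from h import *
s=telemetry.read_state();print(s["clock"],s["qpos"],s["tool_pos"],s["tool_rot"],s["finger_gap"],s["joint_velocities"].round(0))
Rb,pb=tgt(.12,.05); print("B",pb,rel(Rb,pb))
```

```text
7.2 [-14.06541363 -14.49781807 145.93301886  86.97766765  12.7082659
  -6.62154676] [0.4357843  0.0852587  0.18036429] [-130.87321177    1.14477244  -88.16933679] 0.22282864331090685 [  23.   18.    5.  126.   -0. -128.]
B [0.43885032 0.22751081 0.15598771] (array([-0.1416,  0.0156,  0.0236]), array([ 0.0149, -0.1356, -0.1415]))
```

Run:
```python
from h import *
for az in (5,13):
  Rb,pb=tgt(.06,.05,az=az); print("B",pb,rel(Rb,pb))
```

```text
B [0.49438107 0.25907041 0.15598771] (array([-0.1713, -0.0209,  0.0667]), array([ 0.0163, -0.0292, -0.0511]))
B [0.49731252 0.24100787 0.15598771] (array([-0.1532, -0.0227,  0.0682]), array([ 0.0149, -0.1356, -0.1415]))
```

apply_moves:
  hand: [0.01,0.01,0.01,0.01,0.01,0.01,0.01,0.01]
  travel:
    - [-0.01,-0.008,0.02]
    - [-0.03,-0.016,0.04]
    - [-0.055,-0.021,0.06]
    - [-0.085,-0.023,0.068]
    - [-0.115,-0.023,0.068]
    - [-0.14,-0.023,0.068]
    - [-0.153,-0.023,0.068]
    - [-0.153,-0.023,0.068]
  twist:
    - [0,0,0]
    - [0.003,-0.02,-0.022]
    - [0.006,-0.05,-0.053]
    - [0.009,-0.08,-0.083]
    - [0.012,-0.107,-0.112]
    - [0.015,-0.136,-0.142]
    - [0.015,-0.136,-0.142]
    - [0.015,-0.136,-0.142]

```text
clock: 8.0
tool_pos: [0.5004, 0.2359, 0.1546]
tool_rot: [-129.5, -0.0, -77.4]
wrist_force: [0.5, -0.9, -0.0]
finger_gap: 0.217
```

Run:
```python
from h import *
s=telemetry.read_state();print(s["clock"],s["qpos"].round(1),s["tool_pos"],s["tool_rot"],s["finger_gap"],s["joint_velocities"].round(0))
Rb,pb=tgt(.06,.05); print("B",pb,rel(Rb,pb))
for n in ("wrist","scene","top"):
    c=calib(n);im,d=eyes.snapshot(n);np.savez(n+"7.npz",im=im,d=d);cv2.imwrite(f"pics/{n}7.png",im[:,:,::-1])
    if n=="wrist":
      for nn,r_,col in (("jaw",range(172,195),322),("nose",range(202,247),322)):
        print(nn,line(c,d,s,r_,col))
```

```text
8.0 [ 14.8   6.1 136.  187.9  12.7 -96.3] [0.50035569 0.23590684 0.15460271] [-1.29522548e+02 -1.95317585e-02 -7.74078919e+01] 0.21685993020317335 [  39.   14.  -13.  125.   -0. -101.]
B [0.49731252 0.24100787 0.15598771] (array([-0.0056,  0.0001, -0.0023]), array([-0.0067, -0.0057, -0.0043]))
jaw (np.float64(43.60503431516666), np.float64(-0.9524546904293064), np.float64(-0.015207915343015898), array([-0.00036078, -0.05152831,  0.03813346]), np.float64(1.0))
nose (np.float64(43.57490195203549), np.float64(-0.9514521947559406), np.float64(-0.016445190610018458), array([-0.00037611, -0.03450759,  0.01898403]), np.float64(1.0))
```

View pics/wrist7.png

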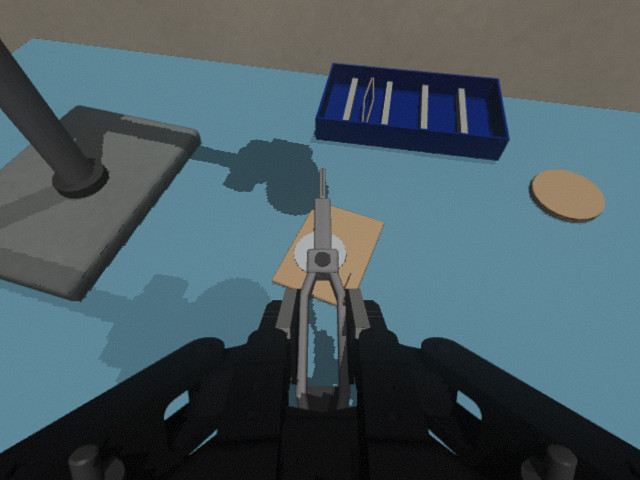

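View pics/scene7.png

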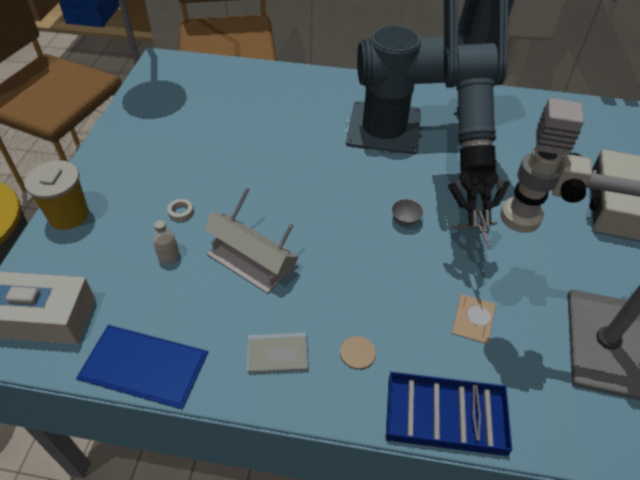

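View pics/top7.png

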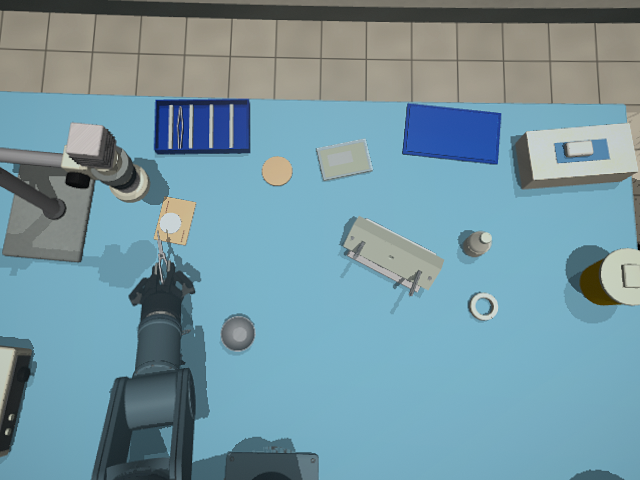

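```bash
cat > kin.py <<'E'
import numpy as np
from scipy.optimize import least_squares
from scipy.spatial.transform import Rotation as Ro
def rz(a): return Ro.from_euler("z",a,degrees=True).as_matrix()
def ry(a): return Ro.from_euler("y",a,degrees=True).as_matrix()
def fk(q,p):
    h,a0,dy,L1,ae,L2,LT=p
    A=rz(q[0]);B=A@ry(q[1]);C=B@ry(q[2]);D=C@rz(q[3])@ry(q[4])
    Rt=D@rz(q[5]+180)
    w=A@np.array([a0,dy,h])+B@[0,0,L1]+C@np.array([ae,0,L2])
    return w+D@[0,0,LT],Rt,w
S=[([-79.40006,14.86018,88.01257,0.00159,77.2333,-11.61784],[.20791734,-.50861439,.23045555]),
([-39.14557898,12.36241717,92.60032724,1.27618176,70.11479536,77.18546967],[.49400048,-.24968359,.22277266]),
([-38.41129391,13.16371664,104.26944806,1.14434894,57.58304945,78.10694153],[.46650757,-.22087428,.13960142]),
([-51.60455559,-15.78870698,135.57163628,47.82054493,23.8455677,27.30797725],[.43567459,-.20052635,.22777202]),
([-14.06541363,-14.49781807,145.93301886,86.97766765,12.7082659,-6.62154676],[.4357843,.0852587,.18036429])]
def fit():
    f=lambda p:np.concatenate([fk(q,p)[0]-np.array(t) for q,t in S])
    return least_squares(f,[.25,0,.11,.33,0,.3,.25]),f
E
python3 - <<'E'
from kin import *
s,f=fit();print(s.x.round(4),np.abs(f(s.x)).max())
np.save("p.npy",s.x)
from h import *
for q,t in S[2:4]: print(Ro.from_matrix(fk(q,s.x)[1]).as_euler("xyz",degrees=True))
st=telemetry.read_state();p,Rt,w=fk(st["qpos"],s.x);print(st["clock"],st["qpos"].round(2),p,st["tool_pos"],st["tool_rot"],w)
E
```

```text
[0.2217 0.     0.1108 0.5344 0.0602 0.4259 0.3542] 9.564645897519597e-08
[-1.74918705e+02 -3.08742721e-02 -1.17091038e+02]
[-1.33623062e+02 -6.91196570e-03 -1.17150973e+02]
8.15 [ 14.74   6.05 136.08 187.33  12.65 -95.82] [0.49958764 0.23573091 0.15437069] [0.49958771 0.23573093 0.15437065] [-1.29563101e+02  9.42304387e-03 -7.73494962e+01] [0.23316345 0.17589339 0.37997045]
```

```bash
cat >> kin.py <<'E'
def ik(Rt,pt,p,q0=None):
    h,a0,dy,L1,ae,L2,LT=p
    w=pt-LT*Rt[:,2]
    r=np.hypot(w[0],w[1])
    if r<abs(dy): return None
    rad=np.sqrt(r*r-dy*dy); j1=np.degrees(np.arctan2(w[1],w[0])-np.arctan2(dy,rad))
    X_,Z_=rad-a0,w[2]-h
    F=np.hypot(ae,L2);ph=np.degrees(np.arctan2(ae,L2)); D=np.hypot(X_,Z_)
    c=(D*D-L1*L1-F*F)/(2*L1*F)
    if abs(c)>1: return None
    e=np.degrees(np.arccos(c)); j3=e-ph
    j2=np.degrees(np.arctan2(X_,Z_))-np.degrees(np.arctan2(F*np.sin(np.radians(e)),L1+F*np.cos(np.radians(e))))
    M=(rz(j1)@ry(j2+j3)).T@Rt@rz(180).T
    j4,j5,j6=Ro.from_matrix(M).as_euler("ZYZ",degrees=True)
    q=np.array([j1,j2,j3,j4,j5,j6])
    if q0 is not None:
        for i in(3,5):
            q[i]+=360*np.round((q0[i]-q[i])/360)
    return q
E
python3 - <<'E'
from kin import *
from h import *
p=np.load("p.npy");q0=telemetry.read_state()["qpos"]
print(ik(*[ (lambda s:(R(s["tool_rot"]),s["tool_pos"]))(telemetry.read_state())][0],p,q0),q0)
for az in range(-60,100,8):
    Rf,pf=tgt(0,0,az=az,down=43.7);q=ik(Rf,pf,p,q0);print(az,pf.round(3),None if q is None else q.round(1))
E
```

```text
[ 14.73582281   6.04714294 136.08099061 187.33378826  12.64670272
 -95.82192197] [ 14.7358223    6.04713072 136.08099657 187.33379006  12.64669648
 -95.82192422]
-60 [0.589 0.333 0.111] [  41.5   43.3   75.1  313.7   78.4 -151.7]
-52 [0.58  0.327 0.111] [  42.    39.5   82.7  310.3   70.9 -153.2]
-44 [0.573 0.321 0.111] [  42.    35.9   90.1  306.3   63.4 -154.4]
-36 [0.567 0.313 0.111] [  41.3   32.3   97.2  301.5   55.8 -155.4]
-28 [0.561 0.304 0.111] [  39.9   28.9  104.   295.6   48.  -156. ]
-20 [0.557 0.295 0.111] [  37.5   25.7  110.3  288.3   40.  -156. ]
-12 [0.555 0.285 0.111] [  34.    22.6  116.1  278.6   31.7 -154.6]
-4 [0.553 0.276 0.111] [  29.2   19.9  121.1  264.9   23.4 -150.2]
4 [0.553 0.265 0.111] [  23.1   17.6  125.2  241.9   15.6 -137.5]
12 [0.555 0.256 0.111] [  16.    15.9  128.1  195.7   10.7 -102.7]
20 [0.558 0.246 0.111] [  8.3  15.1 129.5 140.5  13.3 -59.4]
28 [0.562 0.237 0.111] [  1.   15.2 129.4 110.8  20.6 -41.5]
36 [0.567 0.228 0.111] [ -5.3  16.2 127.7  93.8  28.6 -35.6]
44 [0.574 0.221 0.111] [-10.2  17.9 124.6  81.8  36.3 -33.6]
52 [0.581 0.214 0.111] [-13.5  20.3 120.3  72.6  43.6 -33.2]
60 [0.589 0.208 0.111] [-15.5  23.1 115.2  65.1  50.5 -33.4]
68 [0.599 0.204 0.111] [-16.5  26.2 109.3  58.8  57.2 -33.9]
76 [0.608 0.201 0.111] [-16.6  29.5 102.9  53.6  63.8 -34.7]
84 [0.618 0.199 0.111] [-16.1  32.9  96.1  49.1  70.3 -35.7]
92 [0.628 0.199 0.111] [-15.1  36.5  89.   45.2  76.8 -36.9]
```

Run:
```python
from kin import *
from h import *
p=np.load("p.npy");s=telemetry.read_state();q0=s["qpos"]
R0,p0=R(s["tool_rot"]),s["tool_pos"]
def path(Rt,pt,n=12,R0=R0,p0=p0,q=q0):
    rv=Ro.from_matrix(R0.T@Rt).as_rotvec();out=[]
    for i in range(1,n+1):
        f=i/n;q=ik(R0@Ro.from_rotvec(rv*f).as_matrix(),p0+f*(pt-p0),p,q);out.append(q)
    return np.array(out)
for az,down,back,up in ((36,40,.06,.05),(36,43.7,.06,.05),(36,36,.06,.05),(36,36,.1,.05),(36,40,.1,.1),(36,40,.1,.05),(36,38,.1,.08)):
    Rb,pb=tgt(back,up,az=az,down=down);o=path(Rb,pb)
    print(az,down,back,up,"j5min",o[:,4].min().round(1),"j3max",o[:,2].max().round(1),o[-1].round(1),"maxstep j4",np.abs(np.diff(o[:,3])).max().round(1))
```

```text
36 40 0.06 0.05 j5min 12.7 j3max 137.4 [-15.1   6.4 134.6  87.1  36.6 -34.9] maxstep j4 15.8
36 43.7 0.06 0.05 j5min 11.9 j3max 136.4 [-12.9   4.6 131.6  76.   34.1 -21.6] maxstep j4 17.6
36 36 0.06 0.05 j5min 13.5 j3max 139.2 [-17.4   9.2 137.7  97.3  40.9 -48. ] maxstep j4 14.2
36 36 0.1 0.05 j5min 13.6 j3max 142.4 [-25.2   6.2 142.   91.8  45.2 -49.4] maxstep j4 15.0
36 40 0.1 0.1 j5min 11.9 j3max 137.8 [-22.2  -4.7 134.8  70.4  43.7 -19.9] maxstep j4 19.9
36 40 0.1 0.05 j5min 12.8 j3max 139.9 [-22.2   2.9 138.8  82.9  41.  -36.6] maxstep j4 16.6
36 38 0.1 0.08 j5min 12.6 j3max 139.6 [-23.7  -0.7 138.2  79.7  43.8 -32.4] maxstep j4 17.4
```

Run:
```python
from h import *
Rb,pb=tgt(.06,.05,az=36,down=37.5);print(pb,rel(Rb,pb))
```

```text
[0.51970823 0.19388302 0.15301439] (array([ 0.0452, -0.0056,  0.0089]), array([ 0.0355, -0.3187, -0.254 ]))
```

apply_moves:
  hand: [0.01,0.01,0.01,0.01,0.01,0.01,0.01,0.01]
  travel:
    - [0.003,-0.0003,0.0005]
    - [0.006,-0.0007,0.001]
    - [0.009,-0.001,0.0016]
    - [0.012,-0.0014,0.0022]
    - [0.015,-0.0018,0.0028]
    - [0.018,-0.0022,0.0034]
    - [0.021,-0.0026,0.004]
    - [0.0226,-0.0028,0.0045]
  twist:
    - [0.0025,-0.02,-0.016]
    - [0.005,-0.04,-0.032]
    - [0.0072,-0.062,-0.05]
    - [0.0095,-0.083,-0.067]
    - [0.012,-0.104,-0.083]
    - [0.014,-0.125,-0.1]
    - [0.0165,-0.145,-0.117]
    - [0.018,-0.16,-0.127]

```text
clock: 8.95
tool_pos: [0.5091, 0.2118, 0.1533]
tool_rot: [-128.7, 0.1, -65.8]
wrist_force: [-0.2, -1.3, 0.1]
finger_gap: 0.217
```

Run:
```python
from h import *
s=telemetry.read_state();print(s["clock"],s["qpos"].round(1),s["joint_velocities"].round(0),s["tool_rot"],s["finger_gap"])
Rb,pb=tgt(.06,.05,az=36,down=37.5);print(pb,rel(Rb,pb))
```

```text
8.95 [ -2.9   5.3 138.6 118.2  23.9 -48.1] [-14.   1.   0. -32.  14.  15.] [-1.28650423e+02  1.03004013e-01 -6.57572552e+01] 0.21731454822277882
[0.51970823 0.19388302 0.15301439] (array([ 0.0207, -0.0012,  0.002 ]), array([ 0.0198, -0.1604, -0.128 ]))
```

Run:
```python
from h import *
Rb,pb=tgt(.07,.03,az=36,down=43.7);print(pb,rel(Rb,pb))
```

```text
[0.51046763 0.18716933 0.14072889] (array([0.0231, 0.0153, 0.0009]), array([-0.088 , -0.1533, -0.1365]))
```

apply_moves:
  hand: [0.01,0.01,0.01,0.01,0.01,0.01]
  travel:
    - [0.006,0.004,0]
    - [0.012,0.008,0]
    - [0.018,0.012,0]
    - [0.023,0.015,0.001]
    - [0.023,0.015,0.001]
    - [0.023,0.015,0.001]
  twist:
    - [-0.022,-0.038,-0.034]
    - [-0.044,-0.077,-0.068]
    - [-0.066,-0.115,-0.102]
    - [-0.088,-0.153,-0.137]
    - [-0.088,-0.153,-0.137]
    - [-0.088,-0.153,-0.137]

```text
clock: 9.55
tool_pos: [0.5107, 0.187, 0.1408]
tool_rot: [-133.7, -0.0, -54.2]
wrist_force: [0.2, 0.0, -0.8]
finger_gap: 0.219
```

Run:
```python
from h import *
s=telemetry.read_state();print(s["clock"],s["qpos"].round(1),s["joint_velocities"].round(0),s["tool_rot"],s["finger_gap"])
Rb,pb=tgt(.07,.03,az=36,down=43.7);print(pb,rel(Rb,pb))
for n in ("wrist","scene","top"):
    c=calib(n);im,d=eyes.snapshot(n);np.savez(n+"8.npz",im=im,d=d);cv2.imwrite(f"pics/{n}8.png",im[:,:,::-1])
    T=s["tool_pos"]+R(s["tool_rot"])@tip_t; print(n,"pred tip",T,proj(c,T))
    for t in ("jaw_tip","focus"):
        for m in spotter.mark_of(t,n)[:1]: print(t,m)
    if n=="wrist":
      print(c)
      for nn,r_,col in (("jaw",range(172,195),322),("nose",range(202,247),322)):
        print(nn,line(c,d,s,r_,col))
```

```text
9.55 [-14.2   6.5 134.1  81.8  34.  -29.6] [ 1. -0.  1.  2. -0. -1.] [-1.33693384e+02 -3.54988963e-02 -5.42176912e+01] 0.2187246655802288
[0.51046763 0.18716933 0.14072889] (array([-0.0002,  0.0001,  0.    ]), array([-0.0001, -0.0032, -0.0022]))
wrist pred tip [0.56872686 0.22950834 0.15012303] [[321.67573156 172.19487035]]
jaw_tip {'point': [321.8, 170.7], 'score': 0.78}
{'camera_matrix': array([[351.37377354,   0.        , 322.33852159],
       [  0.        , 351.37377354, 245.51813878],
       [  0.        ,   0.        ,   1.        ]]), 'dist': array([0.00947326, 0.        , 0.        , 0.        , 0.        ]), 'origin': array([0.46604838, 0.15521239, 0.29009215]), 'rotation': array([[ 5.83878098e-01,  7.00418936e-01, -4.10487126e-01],
       [-8.11841335e-01,  5.03670371e-01, -2.95346923e-01],
       [-1.16374524e-04,  5.05697016e-01,  8.62711142e-01]])}
jaw (np.float64(42.947861212483666), np.float64(-0.9308152184888495), np.float64(-0.01621709523996383), array([-0.00033144, -0.05159812,  0.0380108 ]), np.float64(1.0))
nose (np.float64(43.22067243614246), np.float64(-0.9397417071670893), np.float64(-0.016864681246180457), array([-0.0003437 , -0.03459266,  0.01886473]), np.float64(1.0))
scene pred tip [0.56872686 0.22950834 0.15012303] [[475.65905431 251.85372386]]
jaw_tip {'point': [476.4, 251.6], 'score': 0.44}
focus {'point': [404.6, 221.2], 'score': 0.34}
top pred tip [0.56872686 0.22950834 0.15012303] [[170.02770637 233.1061924 ]]
jaw_tip {'point': [167.3, 231.1], 'score': 0.63}
focus {'point': [157.3, 210.1], 'score': 0.55}
```

View pics/wrist8.png

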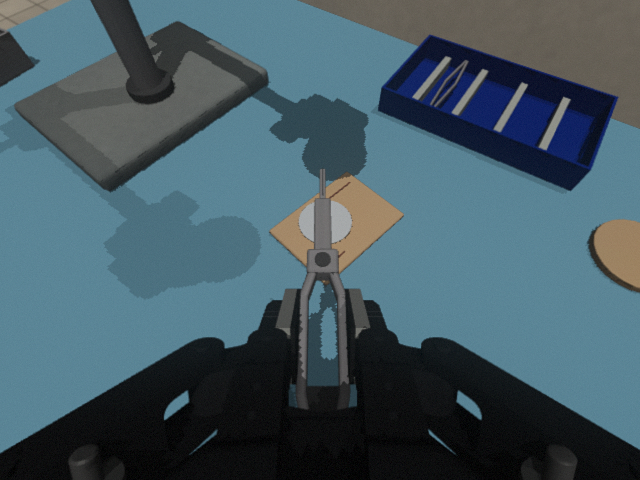

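View pics/scene8.png

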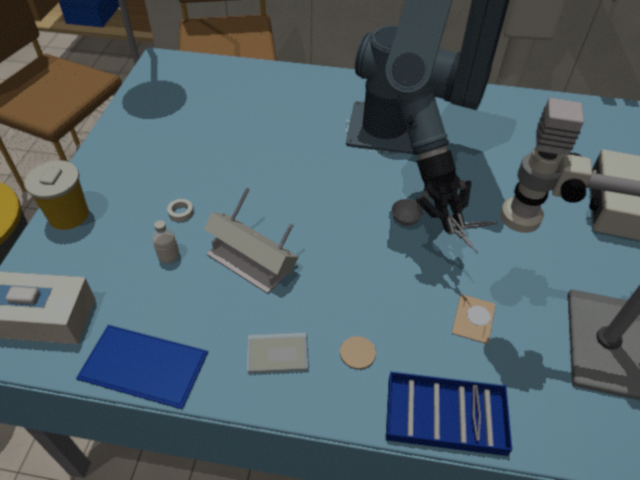

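Run:
```python
from h import *
boxes={"wrist8":(190,255,290,365),"top0":(205,240,155,188),"scene0":(300,335,460,500)}
for k,(a,b,l,r_) in boxes.items():
    z=np.load(k+".npz");im=z["im"].astype(int);n=k[:-1];c=calib(n)
    s=im[a:b,l:r_]; M=((s.min(2)>0.72*s.max(2))&(s.max(2)>170)).astype(np.uint8)
    cs,_=cv2.findContours(M,cv2.RETR_EXTERNAL,cv2.CHAIN_APPROX_NONE)
    P=np.concatenate([x.reshape(-1,2) for x in cs if len(x)>8])+[l,a]
    if n=="wrist": 
        print(M.sum()); P=np.array([q for q in P if not(311<q[0]<334 )])
    # backproject to table, circle fit
    D=ray(c,P);dr=np.c_[D[:,0],-D[:,1],-np.ones(len(D))]@c["rotation"].T
    W=c["origin"]+dr*((0.001-c["origin"][2])/dr[:,2])[:,None]
    from scipy.optimize import least_squares
    f=lambda x:np.hypot(W[:,0]-x[0],W[:,1]-x[1])-x[2]
    so=least_squares(f,[*W[:,:2].mean(0),.02],loss="soft_l1",f_scale=.001);print(k,len(W),so.x.round(4),np.std(so.fun))
# ring from depth
for k in ("scene0","top0"):
    z=np.load(k+".npz");d=z["d"];n=k[:-1];c=calib(n)
    v,u=np.mgrid[0:480,0:640];w=world(c,np.c_[u.ravel(),v.ravel()],d.ravel())
    m=(d.ravel()>0)&(np.hypot(w[:,0]-.625,w[:,1]-.27)<.06)&(w[:,2]>.30)&(w[:,2]<.45)
    Q=w[m];print(k,m.sum(),np.histogram(Q[:,2],bins=np.arange(.3,.46,.01)))
    for lo,hi in((.31,.335),(.335,.36),(.36,.4),(.4,.45)):
        q=Q[(Q[:,2]>lo)&(Q[:,2]<hi)]
        if len(q)>30: 
            f=lambda x:np.hypot(q[:,0]-x[0],q[:,1]-x[1])-x[2]
            so=least_squares(f,[.625,.27,.03],loss="soft_l1",f_scale=.001);print(lo,len(q),q.min(0).round(3),q.max(0).round(3),so.x.round(4))
```

```text
343
wrist8 300 [0.6291 0.2705 0.0218] 0.003913951174223976
top0 66 [0.6263 0.2678 0.0258] 0.0011476474511642274Traceback (most recent call last):
  File "<stdin>", line 7, in <module>
ValueError: need at least one array to concatenate
```

Run:
```python
import cv2
a=cv2.imread("pics/scene8.png")[170:290,420:580];b=cv2.imread("pics/top8.png")[150:290,90:230]
cv2.imwrite("pics/sc8.png",cv2.resize(a,None,fx=4.5,fy=4.5,interpolation=2));cv2.imwrite("pics/tc8.png",cv2.resize(b,None,fx=4,fy=4,interpolation=2))
```

```text
(no output)
```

View pics/sc8.png

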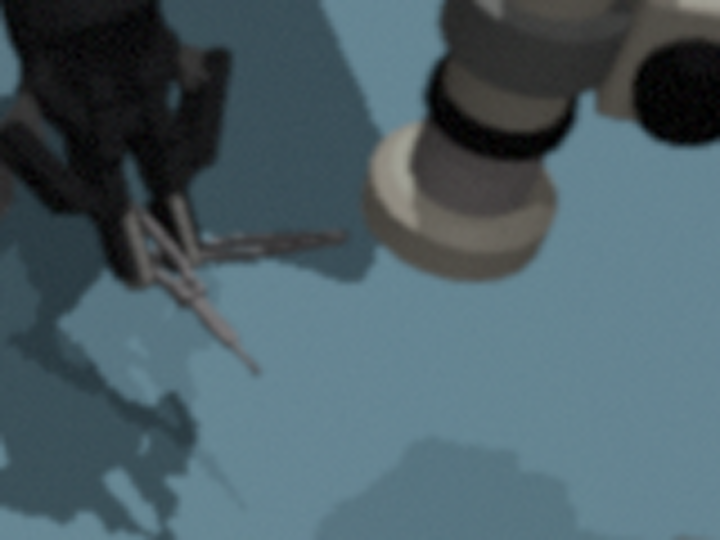

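View pics/tc8.png

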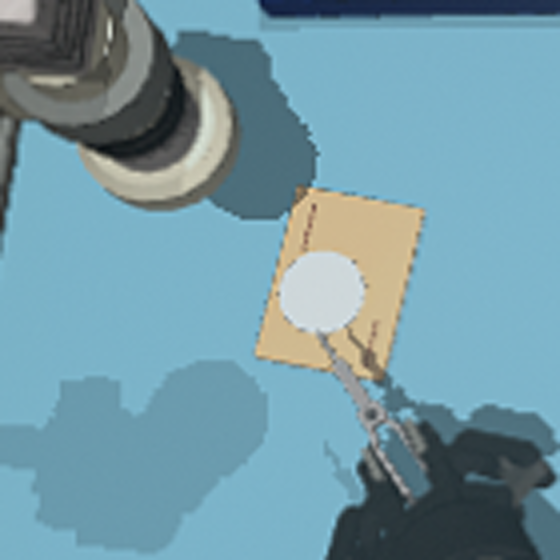

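Run:
```python
from h import *
from scipy.optimize import least_squares
boxes={"wrist8":(190,255,290,365,222,304),"top0":(205,240,155,188,222,170),"scene0":(300,335,460,500,315,479)}
for k,(a,b,l,r_,v0,u0) in boxes.items():
    z=np.load(k+".npz");im=z["im"].astype(int);n=k[:-1];c=calib(n);s=im[a:b,l:r_]
    ref=im[v0-1:v0+2,u0-1:u0+2].reshape(-1,3).mean(0);M=(np.abs(s-ref).max(2)<25).astype(np.uint8)
    M=cv2.morphologyEx(M,cv2.MORPH_OPEN,np.ones((3,3),np.uint8))
    cs,_=cv2.findContours(M,cv2.RETR_EXTERNAL,cv2.CHAIN_APPROX_NONE)
    P=np.concatenate([x.reshape(-1,2) for x in cs])+[l,a]
    if n=="wrist": P=np.array([q for q in P if not(311<q[0]<334)])
    print(k,ref,M.sum(),P.min(0),P.max(0))
    D=ray(c,P);dr=np.c_[D[:,0],-D[:,1],-np.ones(len(D))]@c["rotation"].T
    W=c["origin"]+dr*((0.001-c["origin"][2])/dr[:,2])[:,None]
    f=lambda x:np.hypot(W[:,0]-x[0],W[:,1]-x[1])-x[2]
    so=least_squares(f,[*W[:,:2].mean(0),.02],loss="soft_l1",f_scale=.001);print(len(W),so.x.round(4),np.std(so.fun))
    print("card depth z",world(c,[[u0,v0]],[z["d"][v0,u0]]))
for k in ("scene0","top0"):
    z=np.load(k+".npz");d=z["d"];n=k[:-1];c=calib(n)
    v,u=np.mgrid[0:480,0:640];w=world(c,np.c_[u.ravel(),v.ravel()],d.ravel())
    m=(d.ravel()>0)&(np.hypot(w[:,0]-.625,w[:,1]-.27)<.06)&(w[:,2]>.30)&(w[:,2]<.45)
    Q=w[m];print(k,m.sum(),np.histogram(Q[:,2],bins=np.arange(.3,.46,.01))[0])
    for lo,hi in((.31,.326),(.326,.345),(.345,.36),(.36,.4),(.4,.45)):
        q=Q[(Q[:,2]>lo)&(Q[:,2]<hi)]
        if len(q)>30: 
            f=lambda x:np.hypot(q[:,0]-x[0],q[:,1]-x[1])-x[2]
            so=least_squares(f,[.625,.27,.03],loss="soft_l1",f_scale=.001);print(lo,len(q),q.min(0).round(3),q.max(0).round(3),so.x.round(4))
```

```text
wrist8 [164.44444444 168.44444444 170.11111111] 1045 [299 201] [351 241]
90 [0.6284 0.2702 0.0257] 0.000294082340605757
card depth z [[0.61209316 0.28353458 0.00650334]]
top0 [206.11111111 215.77777778 218.11111111] 336 [160 213] [180 232]
56 [0.6268 0.2684 0.0242] 0.0006068054401938017
card depth z [[0.62701475 0.26728036 0.00529863]]
scene0 [155.11111111 156.55555556 158.77777778] 355 [468 306] [490 324]
60 [0.6218 0.2696 0.0247] 0.0007820846679865098
card depth z [[0.62691718 0.26857709 0.00817585]]
scene0 2537 [  0   0  94 172 465 135 119 103 103 259 128  75 214 274 396   0]
0.31 32 [0.632 0.234 0.322] [0.662 0.297 0.326] [0.626  0.2677 0.0346]
0.326 395 [0.596 0.232 0.326] [0.664 0.303 0.345] [0.6272 0.2674 0.0343]
0.345 439 [0.602 0.234 0.345] [0.663 0.299 0.36 ] [0.6242 0.2683 0.0283]
0.36 584 [0.612 0.238 0.36 ] [0.656 0.294 0.4  ] [0.6255 0.2668 0.0253]
0.4 1087 [0.602 0.233 0.4  ] [0.673 0.31  0.45 ] [0.6188 0.2724 0.0398]
top0 1506 [  0   0  42  88 411 105  59  17  40 125   3  13  93 141 369   0]
0.326 258 [0.589 0.229 0.326] [0.659 0.3   0.345] [0.6241 0.2657 0.0344]
0.345 372 [0.59  0.231 0.345] [0.656 0.296 0.36 ] [0.6262 0.2681 0.0295]
0.36 241 [0.597 0.239 0.36 ] [0.64 0.28 0.4 ] [0.6273 0.2704 0.0285]
0.4 619 [0.585 0.234 0.4  ] [0.657 0.326 0.45 ] [0.6286 0.275  0.0391]
```

```bash
cat >> h.py <<'E'
foc=np.array([.6256,.2680,.12])
E
python3 - <<'E'
from h import *
from kin import *
s=telemetry.read_state();Rb,pb=tgt(0,0,az=36,down=43.6);print(pb,rel(Rb,pb),ik(Rb,pb,np.load("p.npy"),s["qpos"]))
E
```

```text
[0.567712   0.22532387 0.11060336] (array([ 0.0032, -0.0251,  0.0703]), array([ 0.0009, -0.002 , -0.0005])) [ -5.83682256  16.2109226  127.80071454  93.71090391  28.94997468
 -35.92974033]
```

apply_moves:
  hand: [0.01,0.01,0.01,0.01,0.01,0.01,0.01,0.01]
  travel:
    - [0.0004,-0.003,0.008]
    - [0.001,-0.007,0.02]
    - [0.0015,-0.011,0.032]
    - [0.002,-0.016,0.044]
    - [0.0026,-0.02,0.056]
    - [0.003,-0.0235,0.065]
    - [0.0032,-0.025,0.07]
    - [0.0032,-0.025,0.07]
  twist:
    - [0,0,0]
    - [0,0,0]
    - [0.001,-0.002,0]
    - [0.001,-0.002,0]
    - [0.001,-0.002,0]
    - [0.001,-0.002,0]
    - [0.001,-0.002,0]
    - [0.001,-0.002,0]

```text
clock: 10.8
tool_pos: [0.5679, 0.2252, 0.1103]
tool_rot: [-133.6, 0.0, -54.0]
wrist_force: [-0.0, -0.3, -0.5]
finger_gap: 0.215
```

apply_moves:
  hand: [0.01,0.01,0.01]
  travel:
    - [0,0,0]
    - [0,0,0]
    - [0,0,0]
  twist:
    - [0,0,0]
    - [0,0,0]
    - [0,0,0]

```text
clock: 11.1
tool_pos: [0.5676, 0.2245, 0.1111]
tool_rot: [-133.6, -0.0, -54.1]
wrist_force: [-0.1, 0.1, -0.6]
finger_gap: 0.216
```

Run:
```python
from h import *
s=telemetry.read_state();print(s["clock"],s["qpos"].round(1),s["joint_velocities"].round(0),s["tool_rot"],s["finger_gap"])
Rb,pb=tgt(0,0,az=36,down=43.6);print(pb,rel(Rb,pb))
Rt=R(s["tool_rot"]);A=[];TT=[]
for i in range(4):
    s=telemetry.read_state();c=calib("wrist");im,d=eyes.snapshot("wrist");np.savez(f"w9_{i}.npz",im=im,d=d)
    j=line(c,d,s,range(172,195),322);n=line(c,d,s,range(202,247),322);A+=[j[0],n[0]];print(j[0],n[0],j[3],n[3],np.round(s["tool_pos"],4))
print(np.mean(A))
cv2.imwrite("pics/w9.png",cv2.resize(im[150:270,270:380],None,fx=5,fy=5,interpolation=2)[:,:,::-1])
for n in ("scene","top"):
    c=calib(n);im,d=eyes.snapshot(n);np.savez(n+"9.npz",im=im,d=d)
    T=s["tool_pos"]+R(s["tool_rot"])@tip_t; q=proj(c,np.array([T,foc,T-.13*0]))
    print(n,"pred tip",T,q[0],"foc",q[1],[m for m in spotter.mark_of("jaw_tip",n)[:1]])
    u,v=q[0].astype(int);a=im[v-50:v+50,u-60:u+60]
    cv2.imwrite(f"pics/{n}9.png",cv2.resize(a,None,fx=6,fy=6,interpolation=2)[:,:,::-1])
```

```text
11.1 [ -5.9  16.1 127.8  93.7  29.  -35.9] [ 0.  0. -0.  0. -0.  0.] [-1.33577777e+02 -3.95393008e-04 -5.40758799e+01] 0.21646498435633718
[0.567712   0.22532387 0.11060336] (array([-0.0006, -0.    ,  0.0007]), array([-0.0004, -0.001 , -0.0009]))
43.80472067862502 43.643447840452154 [-0.00030091 -0.05159336  0.03813268] [-0.00031549 -0.03455391  0.01907667] [0.5676 0.2245 0.1111]
43.691901636273485 43.362615396583685 [-0.00031401 -0.05175966  0.03816943] [-0.00032687 -0.03458726  0.01898021] [0.5677 0.2245 0.1111]
42.588255620139364 43.194310699798905 [-0.00029594 -0.05157639  0.03828779] [-0.00030968 -0.03454542  0.01910667] [0.5677 0.2245 0.1111]
42.61204087172776 43.96393353969978 [-0.00028658 -0.05155989  0.03816333] [-0.00030178 -0.03452861  0.01904594] [0.5678 0.2245 0.1111]
43.35765328541252
scene pred tip [0.62570934 0.26714856 0.1205187 ] [491.12899564 284.51903916] foc [491.4819324  284.68456008] [{'point': [492.2, 284.1], 'score': 0.64}]
top pred tip [0.62570934 0.26714856 0.1205187 ] [157.88387584 210.64245458] foc [157.55517216 210.73971568] [{'point': [155.3, 208.1], 'score': 0.42}]
```

View pics/w9.png

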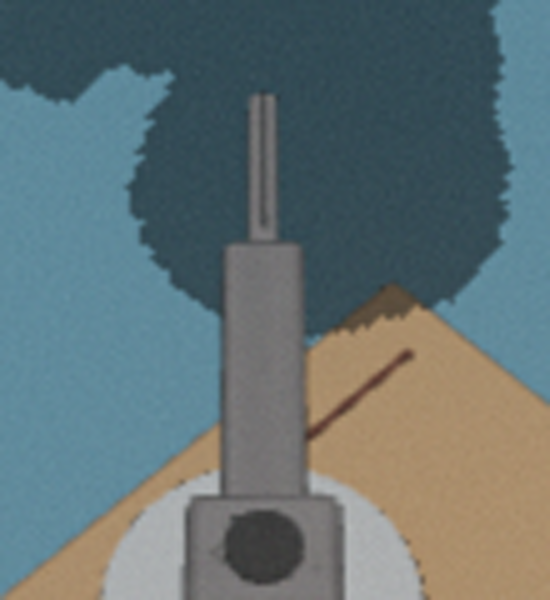

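View pics/scene9.png

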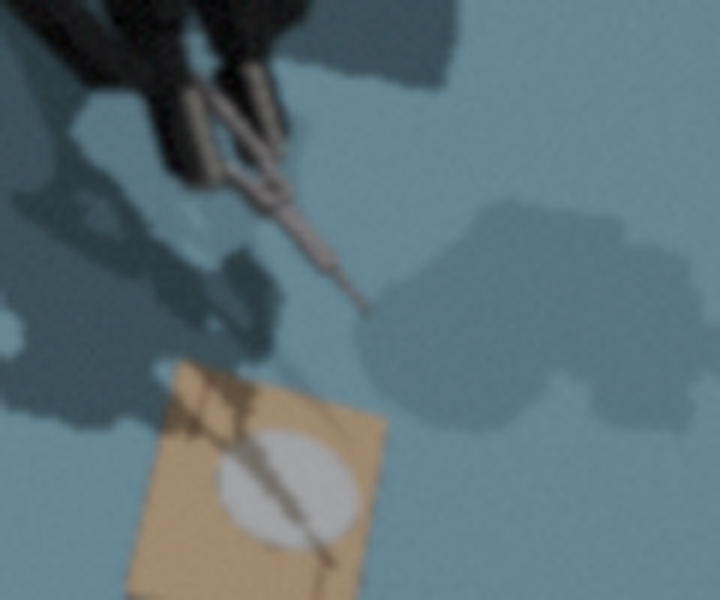

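View pics/top9.png

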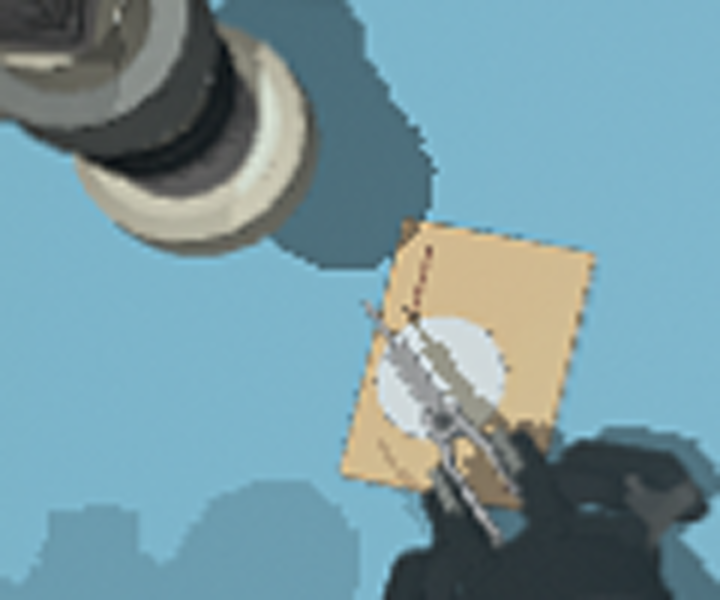

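Run:
```python
from h import *
s=telemetry.read_state();print(s["clock"],s["tool_pos"]);c=calib("wrist");Rt=R(s["tool_rot"])
d4=[np.load(f"w9_{i}.npz")["d"] for i in range(4)];st=np.array(d4);st[st==0]=np.nan;d=np.nanmedian(st,0);im=np.load("w9_3.npz")["im"].astype(int)
v,u=np.mgrid[0:480,0:640];uv=np.c_[u.ravel(),v.ravel()]
W=world(c,uv,np.nan_to_num(d).ravel())
blue=((im[...,2]-im[...,0])>15).ravel()&(np.nan_to_num(d).ravel()>.1)&(abs(W[:,2])<.03)&(v.ravel()<300)
Q=W[blue];A=np.c_[Q[:,:2],np.ones(len(Q))];k=np.linalg.lstsq(A,Q[:,2],rcond=None)[0];res=Q[:,2]-A@k
m=abs(res)<.006;k=np.linalg.lstsq(A[m],Q[m,2],rcond=None)[0]
print("table plane",len(Q),np.degrees(np.arctan(k[:2])),"z under tip",k@[.6257,.267,1],np.std(res))
# top surfaces in world: slope along axis
h=np.array([np.cos(np.radians(36)),np.sin(np.radians(36)),0])
Tp=s["tool_pos"]+Rt@tip_t
for n,r0,r1,c0,c1,t in (("jaw",171,196,321,324,1.5),("nose",201,247,317,328,2.5),("hinge",251,254,312,332,5),("legL",296,330,303,306,4),("legR",296,330,340,343,4)):
    P=W.reshape(480,640,3)[r0:r1,c0:c1].reshape(-1,3);P=P[~np.isnan(P).any(1)&(abs(P[:,2]-.12)<.02)]
    x=(P-Tp)@h;y=(P-Tp)@np.array([-h[1],h[0],0]); k=np.polyfit(x,P[:,2],1)
    print(n,len(P),"slope deg",np.degrees(np.arctan(k[0])),"centre z mm",P[:,2].mean()*1e3-t,"x range",(x.min()*1e3).round(1),(x.max()*1e3).round(1),"y",(y.mean()*1e3).round(2))
for r_ in (245,): 
    cols=range(315,331); P=W.reshape(480,640,3)[205:245,315:330].reshape(-1,3); y=(P-Tp)@np.array([-h[1],h[0],0]); x=(P-Tp)@h
    A=np.c_[x,y,np.ones(len(x))];ok=~np.isnan(A).any(1)&(abs(P[:,2]-.12)<.02);print("roll/pitch nose",np.degrees(np.linalg.lstsq(A[ok],P[ok,2],rcond=None)[0][:2]))
g=im.mean(2);print(g[164:174,319:327].astype(int))
```

```text
11.5 [0.56778144 0.22466322 0.11087796]
table plane 125368 [ 0.16178112 -0.09720038] z under tip 0.00045581849143271254 0.005215774856867163
jaw 75 slope deg 0.5595403649607907 centre z mm 120.48072110656423 x range -16.3 -0.9 y -0.17
nose 506 slope deg 0.36645018787449674 centre z mm 120.32973209626542 x range -46.8 -20.7 y -0.13
hinge 60 slope deg -30.669690540706984 centre z mm 120.317238270336 x range -52.0 -50.1 y 0.11
legL 102 slope deg -0.3973248381040221 centre z mm 120.0256112078864 x range -85.2 -71.0 y 7.21
legR 102 slope deg 0.5723846846064242 centre z mm 120.10244992289886 x range -85.2 -71.1 y -7.73
roll/pitch nose [ 0.35536753 -0.47109102]
[[ 70  71  70  71  69  68  70  72]
 [ 70  77  70  72  73  66  70  67]
 [ 67  68  70  71  72  69  68  68]
 [ 72  67  71  68  70  67  71  70]
 [ 68  71  77  60  69  74  70  67]
 [ 75  95 108  80 106 106  61  69]
 [ 79 102 114  80 104 110  72  68]
 [ 78 106 111  77 105 109  74  68]
 [ 66 105 110  79 103 108  75  70]
 [ 69 110 113  82 103 108  74  70]]
```

Run:
```python
from h import *
s=telemetry.read_state();Rt=R(s["tool_rot"]);h=np.array([.809,.588,0])
tip=s["tool_pos"]+Rt@tip_t+.0006*h+[0,0,.0004];dR=Ro.from_rotvec([-.0055,0,0]).as_matrix()
tt=Rt.T@(tip-s["tool_pos"]); print(tip, Rt.T@(foc-tip)+tt-dR@tt)
```

```text
[0.62620081 0.26762578 0.12069251] [-6.55493987e-04  4.33112133e-04 -2.91334528e-05]
```

apply_moves:
  hand: [0.01,0.01,0.01,0.01,0.01,0.01]
  travel:
    - [-0.0006,0.0005,0]
    - [-0.0006,0.0005,0]
    - [-0.0006,0.0005,0]
    - [-0.0006,0.0005,0]
    - [-0.0006,0.0005,0]
    - [-0.0006,0.0005,0]
  twist:
    - [-0.0055,0,0]
    - [-0.0055,0,0]
    - [-0.0055,0,0]
    - [-0.0055,0,0]
    - [-0.0055,0,0]
    - [-0.0055,0,0]

```text
clock: 12.1
tool_pos: [0.5671, 0.225, 0.1105]
tool_rot: [-133.9, 0.0, -54.1]
wrist_force: [1.2, 0.3, -0.4]
finger_gap: 0.222
```

Run:
```python
from h import *
s=telemetry.read_state();Rt=R(s["tool_rot"]);c=calib("wrist")
h=np.array([np.cos(np.radians(36)),np.sin(np.radians(36)),0]);l=np.array([-h[1],h[0],0])
print(s["clock"],s["tool_pos"],s["tool_rot"],s["joint_velocities"].round(2),s["finger_gap"])
st=np.array([eyes.snapshot("wrist")[1] for _ in range(4)]);st[st==0]=np.nan;d=np.nan_to_num(np.nanmedian(st,0))
v,u=np.mgrid[0:480,0:640];W=world(c,np.c_[u.ravel(),v.ravel()],d.ravel()).reshape(480,640,3)
for n,r0,r1,c0,c1,t in (("jaw",171,196,321,324,1.5),("nose",201,247,317,328,2.5),("legL",296,330,303,306,4),("legR",296,330,340,343,4)):
    P=W[r0:r1,c0:c1].reshape(-1,3);P=P[abs(P[:,2]-.12)<.02];x=(P-foc)@h;k=np.polyfit(x,P[:,2],1)
    print(n,np.degrees(np.arctan(k[0])).round(2),(P[:,2].mean()*1e3-t).round(2),(x.max()*1e3).round(2),(((P-foc)@l).mean()*1e3).round(2))
print(telemetry.read_state()["tool_pos"])
im,_=eyes.snapshot("scene");cv2.imwrite("pics/scene10.png",im[:,:,::-1])
```

```text
12.1 [0.56712363 0.22502913 0.11045033] [-1.33903744e+02  1.59269065e-02 -5.40543139e+01] [-0.05  0.02 -0.07 -0.12 -0.11  0.08] 0.221572261449399
jaw -0.39 119.71 -1.08 -0.16
nose 0.04 119.63 -21.1 -0.12
legL 0.64 119.57 -71.8 7.21
legR 0.22 119.65 -71.5 -7.73
[0.56713473 0.22500573 0.11047154]
```

View pics/scene10.png

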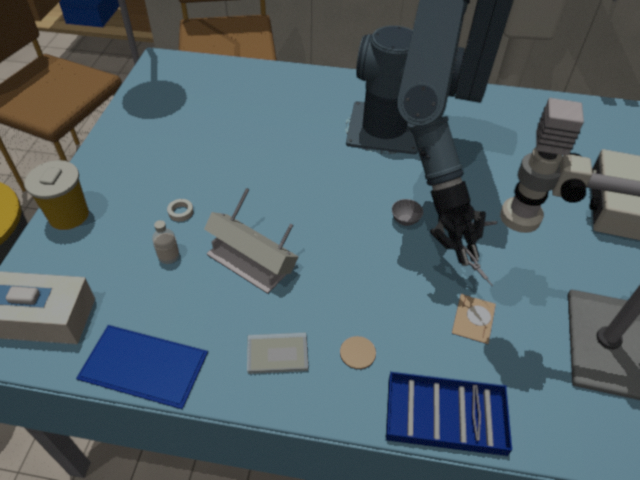

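```bash
python3 -c "
from h import *
print(telemetry.read_state()['joint_velocities'].round(2));print(sign_off())"
```

```text
[-0.02 -0.04 -0.08  0.06 -0.   -0.03]
the job is handed in; nothing more can be done
None
```

I took the needle holder out of the middle slot and handed the job in with it held level under the microscope. Time on the clock was about 12.5 s of the 38 s allowed.

Last checks, before handing in:

- **Position:** The jaw tip was within about 1 mm of the focus point, at a height of about 119.7 mm against the 120 mm wanted. I placed the lens axis from the light spot and the ring light, seen by several cameras.
- **Level:** The needle holder was level to about 0.1° from legs to jaws, with both legs at equal height. It sat about 3.7° off true in the slot, and I corrected for that.
- **Steadiness:** The arm was still and the grip had not slipped.
- **Surroundings:** In the last picture the other instruments and objects were where they had been. I saw no contact with the microscope.

**Disagreement:** In the scene camera, my own reading of the tip was about 1.3 to 1.7 pixels (about 3 mm) from where I predicted it. The network's mark there was within about 1 pixel of it. In the top camera my own reading agreed, but the network's mark was about 3 to 4 pixels off. I trusted the wrist camera, because its depth reading put the table level and at the right height. These scene and top readings were taken just before a final correction of less than 1 mm; I did not repeat them after it.

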